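Pack the marbles into the desk carousel

ROBOT

A 6-joint arm with a two-finger parallel gripper is mounted at the origin on the work surface. World frame = base frame: x ahead of the robot, y to its left, z up, the work surface at z = 0. Lengths are in m, angles in rad, forces in N, time in s.
With the tool pointing down it reaches from about 0.375 to 0.9 m from the base axis. Payload 3.1 kg.
Tool frame: the origin (TCP) lies at the very end of the fingers, on their centre line; the grasp point (between the pads) lies 19 mm behind it; z points along the fingers, y is the line along which they close (so a half turn about z gives the same grasp; the last joint's range is limited). The gripper opens to 85 mm and grips with 20 to 120 N. Pads are 22 mm wide; open, the fingers measure 114 mm over their backs; the gripper's body (76 mm by 85 mm) begins 54 mm behind the grasp point. The pads swing forward as they close: fully open they stand 13 mm farther back than shut.
Start: joints at [-1.502, 0.527, 1.433, -0, 1.181, -0.178], TCP at [0.153, -0.606, 0.231] pointing down, gripper open.
Joint ranges: [-3.08, 3.08], [-0.75, 2.2], [0.22, 2.44], [-1.43, 4.57], [0, 2.65], [-2.85, 2.85]. Speed limits (rad/s): [2.79, 2.79, 3.14, 3.14, 3.14, 3.14].

INTERFACE

Orientations are given as a unit quaternion [x, y, z, w].
In Python, from station import telemetry, snapshot, ticket gives the robot as it stands.
- The arm moves only by the tool move_arm, never from a script. Its argument "commands" is text: rows parted by semicolons, each of 7 numbers parted by spaces: the shift along the tool's x, y, z in mm, then the turn, a rotation vector about the tool's x, y, z in degrees, then the opening, from -1 (shut) to 1 (fully open). A call has exactly 5 rows; each row is the pose to reach, as a shift and turn from the pose commanded when the call began, along the tool's axes at that moment; what a row does not reach only later rows make up. A row lasts 1/8 s, in which the tool goes at most 62.5 mm and 10.7 degrees, less where a joint would pass 70% of its speed; a pose out of reach is approached as far as the arm can. A call with a gripper value outside its range is refused whole. The fingers move at their own pace and stop on an object; "grip_force" is the grip in N (left out, the last holds). Time passes only in rows, so rows that repeat a pose let the fingers close, or fill a call up. It gives the time, the measured TCP pose, the force, the opening and the grip force at its end, in the units of the state.
- telemetry.sense(): the state, without advancing time (a new reading comes with each control period).
- snapshot(name): name is "scene" or "side" or "wrist"; returns a dict with "image" (384x512x3 uint8, red, green, blue), "fx", "fy", "cx", "cy" (pixels), "k1" (the pictures are not rectified: a ray, as slopes to the right and down, at radius r is drawn at 1 + k1 r^2 times it, then the intrinsics apply), "pose" (4x4, takes a point from camera to world coordinates). Camera axes: x right, y down, z forward; pixel columns grow to the right and rows downward; lengths in m; the calibration is good to about 2 mm. A picture is of the moment at which its call begins. There is no depth.
- ticket.sign_off(): hands the job in; it is judged then, once.
The state is a dict: "t": time; "q": joint angles; "qd": joint speeds; "tau": joint torques, N m; "tcp_pos": TCP position; "tool_rot": TCP orientation; "force": force on the tool from outside, world axes, zero at the start; "ft_torque": the same for the moment, N m; "finger_gap": opening from 0.0 (shut) to 1.0 (fully open); "gripper_force": force on a finger pad.
Only numpy, scipy, OpenCV 4.12 (cv2) and the standard library are available. Lean on these libraries where they do the work, as an engineer would, in place of code of your own. Each camera call takes 0.05 s, during which the arm holds its last target. There are 200 camera calls.

TASK

Pack away the marbles: pour each scoop that holds any through the funnel into an empty tube of its own, turning the carousel each time so that an empty tube is clicked in squarely under the funnel before you pour. Finish with an empty tube clicked in under the funnel and all three scoops standing upright on the leather pad. Do not touch the marbles with the fingers and do not disturb the mug or the paperweight.

Things in the scene. Friction and masses are not known exactly. Their poses are not given: they have to be found in the camera images.
- pad: flat tan leather desk pad fixed to the desk, 270 (x) by 400 (y) by 4 mm; origin under its centre, its top 4 mm higher. The scoops start on it
- station: the fixed filling stand: round wooden base, turntable of 120 mm radius on it (top 35 mm above the desk), and a wide brass funnel over the turntable at x = 72 mm, held by a brass post (8 mm radius, 173 mm high) at x = 160 mm. Origin on the desk on the turntable's axis; +x points from the axis to the funnel
- funnel_top (a point): centre of the funnel's open mouth, in the plane of its rim, 182 mm above the desk. Outer radius 65 mm, wall 3 mm; an 18 mm upright collar, then a cone of about 45 degrees down to the 44 mm bore spout
- funnel_out (a point): centre of the lower end of the funnel's spout, 108 mm above the desk, 8 mm above the tubes' mouths; 72 mm from the turntable's axis
- turntable (a joint): turntable angle, rad, counter-clockwise from above; turns endlessly both ways about the station's origin (friction 0.04 N m). A sprung roller clicks it home each 1.257 rad: at 0, +-1.257, .. a tube is exactly below the funnel. The click pulls in only over the last 0.06 rad and takes about 5 N at a peg to pass; elsewhere the table stays where it is left. It starts between clicks
- tube0 (a point): centre of the mouth of an upright clear tube fixed on the turntable 72 mm from its axis (five alike, 72 degrees apart, at first empty); mouth 100 mm above the desk, bore 50, outside 56 mm, inner floor 39 mm above the desk. For turning, five upright brass pegs, 14 mm thick, stand 112 mm from the axis, half-way between tubes; tops 88 mm, feet 35 mm above the desk
- tube1 (a point): centre of the mouth of an upright clear tube fixed on the turntable 72 mm from its axis (five alike, 72 degrees apart, at first empty); mouth 100 mm above the desk, bore 50, outside 56 mm, inner floor 39 mm above the desk. Pegs between the tubes: see tube0
- tube2 (a point): centre of the mouth of an upright clear tube fixed on the turntable 72 mm from its axis (five alike, 72 degrees apart, at first empty); mouth 100 mm above the desk, bore 50, outside 56 mm, inner floor 39 mm above the desk. Pegs between the tubes: see tube0
- tube3 (a point): centre of the mouth of an upright clear tube fixed on the turntable 72 mm from its axis (five alike, 72 degrees apart, at first empty); mouth 100 mm above the desk, bore 50, outside 56 mm, inner floor 39 mm above the desk. Pegs between the tubes: see tube0
- tube4 (a point): centre of the mouth of an upright clear tube fixed on the turntable 72 mm from its axis (five alike, 72 degrees apart, at first empty); mouth 100 mm above the desk, bore 50, outside 56 mm, inner floor 39 mm above the desk. Pegs between the tubes: see tube0
- scoop_a: loose wood scoop, 0.14 kg. Origin on its underside below the pocket, +x to the nose. Trough x -28 to 70, walls 42 high, 58 wide outside, 50 inside; 4 mm floor level to x = 22, then a 30 degree ramp up to the open nose edge at x = 70, z = 32: it empties when tipped nose down 45 to 60 degrees. Upright grip plate at the tail, 12 mm thick across y, x -74 to -28, top z = 88: take it from above
- scoop_b: another loose wood pouring scoop, the same in all sizes and axes as scoop_a: nose edge at x = 70, z = 32 mm, grip plate 12 mm thick centred at x = -51 mm, top at z = 88 mm. Any scoop may be empty at the start; tell by the marbles
- scoop_c: another loose wood pouring scoop, the same in all sizes and axes as scoop_a: nose edge at x = 70, z = 32 mm, grip plate 12 mm thick centred at x = -51 mm, top at z = 88 mm. Any scoop may be empty at the start; tell by the marbles
- marble_a1_center (a point): centre of a loose green glass marble, 20 mm diameter, 11 g, that starts in the pocket of scoop a (may be absent)
- marble_a2_center (a point): centre of a loose green glass marble, 20 mm diameter, 11 g, that starts in the pocket of scoop a (may be absent)
- marble_a3_center (a point): centre of a loose green glass marble, 20 mm diameter, 11 g, that starts in the pocket of scoop a (may be absent)
- marble_b1_center (a point): centre of a loose green glass marble, 20 mm diameter, 11 g, that starts in the pocket of scoop b (may be absent)
- marble_b2_center (a point): centre of a loose green glass marble, 20 mm diameter, 11 g, that starts in the pocket of scoop b (may be absent)
- marble_b3_center (a point): centre of a loose green glass marble, 20 mm diameter, 11 g, that starts in the pocket of scoop b (may be absent)
- marble_c1_center (a point): centre of a loose green glass marble, 20 mm diameter, 11 g, that starts in the pocket of scoop c (may be absent)
- marble_c2_center (a point): centre of a loose green glass marble, 20 mm diameter, 11 g, that starts in the pocket of scoop c (may be absent)
- marble_c3_center (a point): centre of a loose green glass marble, 20 mm diameter, 11 g, that starts in the pocket of scoop c (may be absent)
- mug: loose white mug, 80 mm wide, 92 mm high, with handle; a bystander; origin under its centre
- paperweight: loose steel paperweight, 60 mm wide, 31 mm high; a bystander; origin under its centre
Things that resemble listed ones, but are neither listed nor needed, are in the scene too. Leave any orange, pink or turquoise look-alike of the scoop_b alone.

How it is judged:
At the end, for the whole second after the job is handed in: Every marble is in a tube; those of one scoop share a tube, those of different scoops do not; an empty tube is within 5 mm of centred under the funnel; all three scoops stand upright (within 0.1 rad), at rest, directly on the pad with their origins within its edges (((horizontal distance between marble_a1_center and tube0 below 0.018 m and height (world z) of marble_a1_center between 0.04 and 0.1 m) or (horizontal distance between marble_a1_center and tube1 below 0.018 m and height (world z) of marble_a1_center between 0.04 and 0.1 m) or (horizontal distance between marble_a1_center and tube2 below 0.018 m and height (world z) of marble_a1_center between 0.04 and 0.1 m) or (horizontal distance between marble_a1_center and tube3 below 0.018 m and height (world z) of marble_a1_center between 0.04 and 0.1 m) or (horizontal distance between marble_a1_center and tube4 below 0.018 m and height (world z) of marble_a1_center between 0.04 and 0.1 m)) and horizontal distance between each of marble_a1_center, marble_a2_center, marble_a3_center, marble_b1_center, marble_b2_center, marble_b3_center, marble_c1_center, marble_c2_center, marble_c3_center and funnel_out above 0.05 m and ((horizontal distance between marble_a2_center and tube0 below 0.018 m and height (world z) of marble_a2_center between 0.04 and 0.1 m) or (horizontal distance between marble_a2_center and tube1 below 0.018 m and height (world z) of marble_a2_center between 0.04 and 0.1 m) or (horizontal distance between marble_a2_center and tube2 below 0.018 m and height (world z) of marble_a2_center between 0.04 and 0.1 m) or (horizontal distance between marble_a2_center and tube3 below 0.018 m and height (world z) of marble_a2_center between 0.04 and 0.1 m) or (horizontal distance between marble_a2_center and tube4 below 0.018 m and height (world z) of marble_a2_center between 0.04 and 0.1 m)) and ((horizontal distance between marble_a3_center and tube0 below 0.018 m and height (world z) of marble_a3_center between 0.04 and 0.1 m) or (horizontal distance between marble_a3_center and tube1 below 0.018 m and height (world z) of marble_a3_center between 0.04 and 0.1 m) or (horizontal distance between marble_a3_center and tube2 below 0.018 m and height (world z) of marble_a3_center between 0.04 and 0.1 m) or (horizontal distance between marble_a3_center and tube3 below 0.018 m and height (world z) of marble_a3_center between 0.04 and 0.1 m) or (horizontal distance between marble_a3_center and tube4 below 0.018 m and height (world z) of marble_a3_center between 0.04 and 0.1 m)) and ((horizontal distance between marble_b1_center and tube0 below 0.018 m and height (world z) of marble_b1_center between 0.04 and 0.1 m) or (horizontal distance between marble_b1_center and tube1 below 0.018 m and height (world z) of marble_b1_center between 0.04 and 0.1 m) or (horizontal distance between marble_b1_center and tube2 below 0.018 m and height (world z) of marble_b1_center between 0.04 and 0.1 m) or (horizontal distance between marble_b1_center and tube3 below 0.018 m and height (world z) of marble_b1_center between 0.04 and 0.1 m) or (horizontal distance between marble_b1_center and tube4 below 0.018 m and height (world z) of marble_b1_center between 0.04 and 0.1 m)) and ((horizontal distance between marble_b2_center and tube0 below 0.018 m and height (world z) of marble_b2_center between 0.04 and 0.1 m) or (horizontal distance between marble_b2_center and tube1 below 0.018 m and height (world z) of marble_b2_center between 0.04 and 0.1 m) or (horizontal distance between marble_b2_center and tube2 below 0.018 m and height (world z) of marble_b2_center between 0.04 and 0.1 m) or (horizontal distance between marble_b2_center and tube3 below 0.018 m and height (world z) of marble_b2_center between 0.04 and 0.1 m) or (horizontal distance between marble_b2_center and tube4 below 0.018 m and height (world z) of marble_b2_center between 0.04 and 0.1 m)) and ((horizontal distance between marble_b3_center and tube0 below 0.018 m and height (world z) of marble_b3_center between 0.04 and 0.1 m) or (horizontal distance between marble_b3_center and tube1 below 0.018 m and height (world z) of marble_b3_center between 0.04 and 0.1 m) or (horizontal distance between marble_b3_center and tube2 below 0.018 m and height (world z) of marble_b3_center between 0.04 and 0.1 m) or (horizontal distance between marble_b3_center and tube3 below 0.018 m and height (world z) of marble_b3_center between 0.04 and 0.1 m) or (horizontal distance between marble_b3_center and tube4 below 0.018 m and height (world z) of marble_b3_center between 0.04 and 0.1 m)) and ((horizontal distance between marble_c1_center and tube0 below 0.018 m and height (world z) of marble_c1_center between 0.04 and 0.1 m) or (horizontal distance between marble_c1_center and tube1 below 0.018 m and height (world z) of marble_c1_center between 0.04 and 0.1 m) or (horizontal distance between marble_c1_center and tube2 below 0.018 m and height (world z) of marble_c1_center between 0.04 and 0.1 m) or (horizontal distance between marble_c1_center and tube3 below 0.018 m and height (world z) of marble_c1_center between 0.04 and 0.1 m) or (horizontal distance between marble_c1_center and tube4 below 0.018 m and height (world z) of marble_c1_center between 0.04 and 0.1 m)) and ((horizontal distance between marble_c2_center and tube0 below 0.018 m and height (world z) of marble_c2_center between 0.04 and 0.1 m) or (horizontal distance between marble_c2_center and tube1 below 0.018 m and height (world z) of marble_c2_center between 0.04 and 0.1 m) or (horizontal distance between marble_c2_center and tube2 below 0.018 m and height (world z) of marble_c2_center between 0.04 and 0.1 m) or (horizontal distance between marble_c2_center and tube3 below 0.018 m and height (world z) of marble_c2_center between 0.04 and 0.1 m) or (horizontal distance between marble_c2_center and tube4 below 0.018 m and height (world z) of marble_c2_center between 0.04 and 0.1 m)) and ((horizontal distance between marble_c3_center and tube0 below 0.018 m and height (world z) of marble_c3_center between 0.04 and 0.1 m) or (horizontal distance between marble_c3_center and tube1 below 0.018 m and height (world z) of marble_c3_center between 0.04 and 0.1 m) or (horizontal distance between marble_c3_center and tube2 below 0.018 m and height (world z) of marble_c3_center between 0.04 and 0.1 m) or (horizontal distance between marble_c3_center and tube3 below 0.018 m and height (world z) of marble_c3_center between 0.04 and 0.1 m) or (horizontal distance between marble_c3_center and tube4 below 0.018 m and height (world z) of marble_c3_center between 0.04 and 0.1 m)) and horizontal distance between marble_a1_center and marble_a2_center below 0.035 m and horizontal distance between each of marble_a1_center, marble_a2_center and marble_a3_center below 0.035 m and horizontal distance between each of marble_a1_center, marble_a2_center, marble_a3_center and marble_b1_center above 0.045 m and horizontal distance between each of marble_a1_center, marble_a2_center, marble_a3_center and marble_b2_center above 0.045 m and horizontal distance between each of marble_a1_center, marble_a2_center, marble_a3_center and marble_b3_center above 0.045 m and horizontal distance between each of marble_a1_center, marble_a2_center, marble_a3_center, marble_b1_center, marble_b2_center, marble_b3_center and marble_c1_center above 0.045 m and horizontal distance between each of marble_a1_center, marble_a2_center, marble_a3_center, marble_b1_center, marble_b2_center, marble_b3_center and marble_c2_center above 0.045 m and horizontal distance between each of marble_a1_center, marble_a2_center, marble_a3_center, marble_b1_center, marble_b2_center, marble_b3_center and marble_c3_center above 0.045 m and horizontal distance between marble_b1_center and marble_b2_center below 0.035 m and horizontal distance between each of marble_b1_center, marble_b2_center and marble_b3_center below 0.035 m and horizontal distance between marble_c1_center and marble_c2_center below 0.035 m and horizontal distance between each of marble_c1_center, marble_c2_center and marble_c3_center below 0.035 m and horizontal distance between any of tube0, tube1, tube2, tube3, tube4 and funnel_out below 0.005 m and angle between each of scoop_a, scoop_b, scoop_c's own z axis and vertical below 0.1 rad and linear speed of each of scoop_a, scoop_b, scoop_c below 0.02 m/s and z of scoop_a in the frame of pad between 0.001 and 0.009 m and x of scoop_a in the frame of pad between -0.135 and 0.135 m and y of scoop_a in the frame of pad between -0.2 and 0.2 m and z of scoop_b in the frame of pad between 0.001 and 0.009 m and x of scoop_b in the frame of pad between -0.135 and 0.135 m and y of scoop_b in the frame of pad between -0.2 and 0.2 m and z of scoop_c in the frame of pad between 0.001 and 0.009 m and x of scoop_c in the frame of pad between -0.135 and 0.135 m and y of scoop_c in the frame of pad between -0.2 and 0.2 m); the robot touches nothing.
It fails at once if a marble is touched by the gripper's fingers (contact force between any of marble_a1, marble_a2, marble_a3, marble_b1, marble_b2, marble_b3, marble_c1, marble_c2, marble_c3 and the fingers above 0.5 N).
It fails at once if a marble passes a tube's mouth away from the funnel's outlet (it must go through the funnel) ((height (world z) of marble_a1_center between 0.088 and 0.118 m and horizontal distance between marble_a1_center and station below 0.115 m and horizontal distance between marble_a1_center and funnel_out above 0.045 m) or (height (world z) of marble_a2_center between 0.088 and 0.118 m and horizontal distance between marble_a2_center and station below 0.115 m and horizontal distance between marble_a2_center and funnel_out above 0.045 m) or (height (world z) of marble_a3_center between 0.088 and 0.118 m and horizontal distance between marble_a3_center and station below 0.115 m and horizontal distance between marble_a3_center and funnel_out above 0.045 m) or (height (world z) of marble_b1_center between 0.088 and 0.118 m and horizontal distance between marble_b1_center and station below 0.115 m and horizontal distance between marble_b1_center and funnel_out above 0.045 m) or (height (world z) of marble_b2_center between 0.088 and 0.118 m and horizontal distance between marble_b2_center and station below 0.115 m and horizontal distance between marble_b2_center and funnel_out above 0.045 m) or (height (world z) of marble_b3_center between 0.088 and 0.118 m and horizontal distance between marble_b3_center and station below 0.115 m and horizontal distance between marble_b3_center and funnel_out above 0.045 m) or (height (world z) of marble_c1_center between 0.088 and 0.118 m and horizontal distance between marble_c1_center and station below 0.115 m and horizontal distance between marble_c1_center and funnel_out above 0.045 m) or (height (world z) of marble_c2_center between 0.088 and 0.118 m and horizontal distance between marble_c2_center and station below 0.115 m and horizontal distance between marble_c2_center and funnel_out above 0.045 m) or (height (world z) of marble_c3_center between 0.088 and 0.118 m and horizontal distance between marble_c3_center and station below 0.115 m and horizontal distance between marble_c3_center and funnel_out above 0.045 m)).
It fails at once if the mug or the paperweight is disturbed (moved over 30 mm or tipped) (distance of any of mug, paperweight from where it was at the start of the episode above 0.03 m or angle between mug's own z axis and vertical above 0.5 rad).
Of marble_a1, marble_a2, marble_a3, marble_b1, marble_b2, marble_b3, marble_c1, marble_c2, marble_c3 only 4 to 7 are there at a start; the rules pass over those that are not, and their reading is None.
At some moment in a run one of scoop_a, scoop_b, scoop_c may be knocked a few centimetres aside while the robot is not near it.
It also fails if it takes over 210 s, if anything falls off the work surface, if the arm or the gripper's body presses on something with over 40 N, if the wrist force passes 120 N, or if a joint passes its speed limit or range.

## Working session

There is one attempt and no reset: what is moved stays moved. The work goes in short steps, Python scripts to look and compute and a tool call to move; the robot and the scene stay as the last step left them, time stands still between calls to the robot, and variables do not carry over. Pictures are saved under pics/ and viewed, at most 14 in all, crops included, and the job is handed in when it is done.

Besides the shell and the picture viewer there is one more tool, called after ">>>" as name(argument=value, ...), one argument or row to a line, values as JSON. move_arm: Moves the arm, as the interface text tells. Its arguments: {"type":"object","properties":{"commands":{"type":"string"},"grip_force":{"type":"number"}},"required":["commands"]}

```bash
ls; mkdir -p pics; cat > h.py <<'E'
import numpy as np, cv2
from station import telemetry, snapshot, ticket
from scipy.spatial.transform import Rotation as R
def save(s,n): cv2.imwrite(f'pics/{n}.png',s['image'][:,:,::-1])
def ray(s,u,v):
    xd=(u-s['cx'])/s['fx']; yd=(v-s['cy'])/s['fy']; x,y=xd,yd
    for _ in range(20):
        f=1+s['k1']*(x*x+y*y); x,y=xd/f,yd/f
    P=np.array(s['pose']); d=P[:3,:3]@np.array([x,y,1.]); return P[:3,3],d/np.linalg.norm(d)
def onz(s,u,v,z):
    o,d=ray(s,u,v); return o+d*(z-o[2])/d[2]
def proj(s,p):
    P=np.array(s['pose']); c=P[:3,:3].T@(np.array(p)-P[:3,3]); x,y=c[0]/c[2],c[1]/c[2]; f=1+s['k1']*(x*x+y*y)
    return np.array([s['cx']+s['fx']*x*f, s['cy']+s['fy']*y*f])
def tri(s1,a,s2,b):
    o1,d1=ray(s1,*a); o2,d2=ray(s2,*b)
    A=np.stack([d1,-d2],1); t=np.linalg.lstsq(A,o2-o1,rcond=None)[0]
    p,q=o1+d1*t[0],o2+d2*t[1]; return (p+q)/2,np.linalg.norm(p-q)
E
python3 - <<'E'
from h import *
np.set_printoptions(precision=3,suppress=True)
ims=[]
for n in ["scene","side","wrist"]:
    s=snapshot(n); np.save(f'{n}0.npy',s,allow_pickle=True); save(s,n+'0'); print(n,s['fx'],s['k1'],s['pose'])
print(telemetry.sense())
E
```

```text
pics
scene 476.09832470983196 -0.14559041431893027 [[-0.009  0.738 -0.675  1.444]
 [ 1.     0.015  0.003 -0.054]
 [ 0.012 -0.675 -0.738  1.116]
 [ 0.     0.     0.     1.   ]]
side 450.457781004197 0.04508279020794966 [[-0.954 -0.15   0.261  0.241]
 [-0.3    0.528 -0.794  0.904]
 [-0.019 -0.836 -0.549  0.799]
 [ 0.     0.     0.     1.   ]]
wrist 335.68315812490954 -0.059110604197375474 [[ 0.244 -0.921 -0.303  0.231]
 [-0.97  -0.232 -0.074 -0.586]
 [-0.002  0.312 -0.95   0.374]
 [ 0.     0.     0.     1.   ]]
{'t': 0.15, 'q': array([-1.502,  0.528,  1.434,  0.   ,  1.181, -0.179]), 'qd': array([-0.001, -0.003, -0.006, -0.   , -0.   , -0.001]), 'tau': array([  0.001, -44.274, -17.828,  -0.   ,   0.006,   0.   ]), 'tcp_pos': array([ 0.153, -0.606,  0.231]), 'tool_rot': array([ 0.992,  0.123,  0.   , -0.001]), 'force': array([-0.697, -0.088, -0.311]), 'ft_torque': array([0.003, 0.013, 0.005]), 'gripper_force': 0.0, 'finger_gap': 1.0030452028543049}
```

View pics/scene0.png

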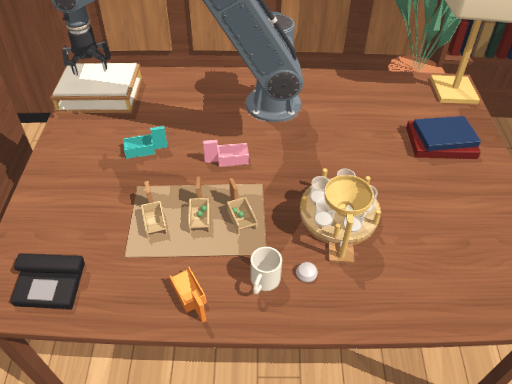

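View pics/side0.png

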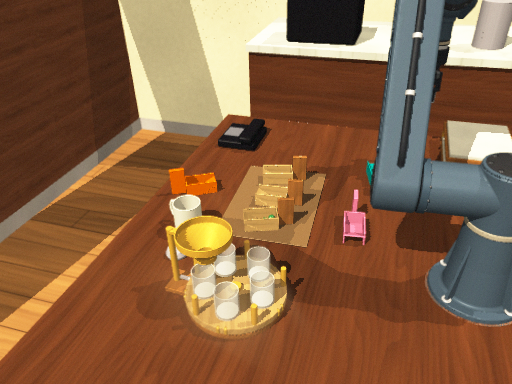

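The scene view shows three wooden scoops on the pad at about (155,215), (200,213) and (240,212). The first looks empty and the other two hold green marbles. The station is at (345,205), the mug at (266,268) and the paperweight at (307,272). I'll zoom in next.

```bash
python3 - <<'E'
from h import *
a=cv2.imread('pics/scene0.png');b=cv2.imread('pics/side0.png')
f=lambda c:cv2.resize(c,(400,300),interpolation=cv2.INTER_CUBIC)
t=np.hstack([f(a[165:264,126:258]),f(a[160:268,285:429])])
u=np.hstack([f(b[150:246,215:343]),f(b[210:345,160:340])])
cv2.imwrite('pics/crop0.png',np.vstack([t,u]))
E
```

```text
(no output)
```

View pics/crop0.png

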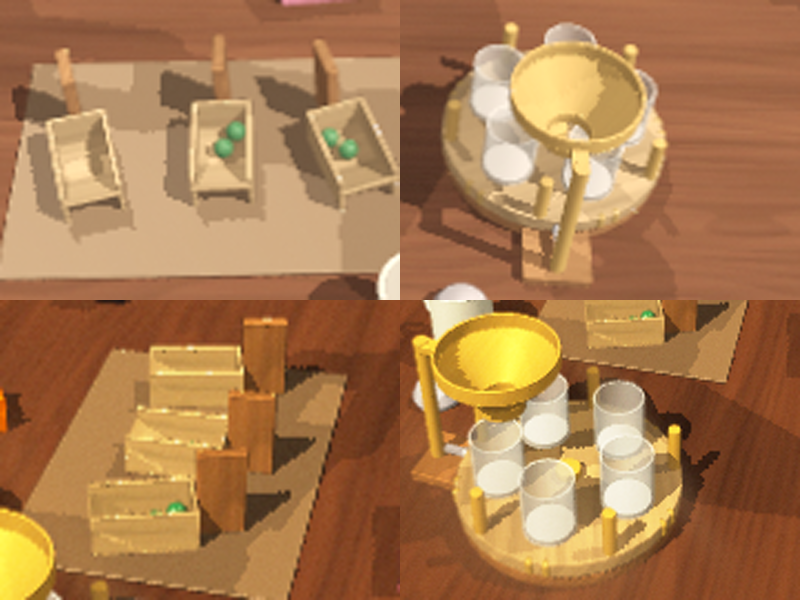

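```bash
python3 - <<'E'
from h import *
np.set_printoptions(precision=3,suppress=True)
S=np.load('scene0.npy',allow_pickle=True).item();D=np.load('side0.npy',allow_pickle=True).item()
# pegs: circle fit at z=.088
pa=[(325,169.7),(368.2,177.6),(377.5,211.5),(337.2,225.5),(304.1,197.8)]
pb=[(193.8,295.5),(254,305.9),(283.3,268),(246.9,240.6)]
from scipy.optimize import least_squares
for s,p in((S,pa),(D,pb)):
    P=np.array([onz(s,*q,.088)[:2] for q in p])
    r=least_squares(lambda c:np.linalg.norm(P-c,axis=1)-.112,P.mean(0)); c=r.x
    print('pegs',P.tolist(),'axis',c,'res',r.fun,'ang',np.degrees(np.arctan2(*(P-c).T[::-1])))
# funnel rim ellipse by colour mask
for n,s,roi in(('scene',S,(165,220,318,378)),('side',D,(212,262,170,238))):
    im=s['image'];h=cv2.cvtColor(im,cv2.COLOR_RGB2HSV);m=cv2.inRange(h,(20,110,110),(35,255,255))
    z=np.zeros_like(m);a,b,c,d=roi;z[a:b,c:d]=m[a:b,c:d]
    k=max(cv2.findContours(z,0,cv2.CHAIN_APPROX_NONE)[0],key=cv2.contourArea);(x,y),(w,hh),an=cv2.fitEllipse(k)
    print(n,'ellipse',x,y,w,hh,an,onz(s,x,y,.182))
for nm,a,b in(('L',(146.8,181.5),(299.8,157)),('M',(198.3,178.2),(295.3,179.8)),('R',(232.6,179.2),(285.7,198.6))):
    print(nm,*tri(S,a,D,b),onz(S,*a,.092),onz(D,*b,.092))
# pad corners via mask on scene
for n,s in(('scene',S),('side',D)):
    h=cv2.cvtColor(s['image'],cv2.COLOR_RGB2HSV)
    print(n,'padpx',h[230,190] if n=='scene' else h[235,290])
for u,v in((341,190),(352,256),(136,185),(265,185),(265,254),(127,254)): print(u,v,onz(S,u,v,.004))
print('mug',onz(S,266,258,.092),'pw',onz(S,307,272,.015))
E
```

```text
pegs [[0.4288078293543678, 0.15062607384221732], [0.45916860560627837, 0.27928961805033364], [0.5913702186611647, 0.2866697596147188], [0.6428851725383739, 0.1661918328276874], [0.543553427212036, 0.08043485067481157]] axis [0.533 0.192] res [-0.     0.002 -0.001  0.001  0.   ] ang [-158.102  130.154   58.056  -13.323  -84.38 ]
pegs [[0.5920690218411344, 0.28956001825118594], [0.45899110505319135, 0.2811174656029053], [0.42962377483642306, 0.15268176583610427], [0.5416904682457453, 0.08205326008987057]] axis [0.532 0.195] res [-0.     0.001 -0.001  0.001] ang [  57.799  130.424 -157.686  -85.316]
scene ellipse 340.5339660644531 191.80682373046875 29.193105697631836 30.97952651977539 70.41255950927734 [0.603 0.166 0.182]
side ellipse 200.25619506835938 235.3226776123047 39.17479705810547 60.63319778442383 79.51807403564453 [0.606 0.202 0.182]
L [ 0.507 -0.374  0.097] 0.016756850614361052 [ 0.492 -0.381  0.092] [ 0.511 -0.369  0.092]
M [ 0.488 -0.225  0.098] 0.011084578534199916 [ 0.476 -0.23   0.092] [ 0.492 -0.226  0.092]
R [ 0.49  -0.123  0.097] 0.01375284441831346 [ 0.478 -0.128  0.092] [ 0.494 -0.12   0.092]
scene padpx [ 17 105 189]
side padpx [ 15 148 159]
341 190 [0.435 0.211 0.004]
352 256 [0.686 0.216 0.004]
136 185 [ 0.426 -0.442  0.004]
265 185 [ 0.418 -0.03   0.004]
265 254 [ 0.682 -0.03   0.004]
127 254 [ 0.691 -0.42   0.004]
mug [ 0.755 -0.029  0.092] pw [0.747 0.084 0.015]
```

The middle and right scoops hold 2 marbles each and the left one is empty. The turntable axis is at about (0.532, 0.194), and the tubes sit at 22° + 72k. Next I'll write a motion-planning helper that prints rows and move to a close wrist view.

```bash
cat >> h.py <<'E'
def rot(yaw,tilt=0):  # tool down, tool x at yaw (deg), nose-down tilt (deg)
    return R.from_euler('z',yaw,degrees=True)*R.from_euler('x',180,degrees=True)*R.from_rotvec([0,-tilt,0],degrees=True)
def yaw_of(q):
    m=R.from_quat(q).as_matrix(); return np.degrees(np.arctan2(m[1,0],m[0,0]))
def plan(wps,start=None,step=50,ang=9):
    """wps: (pos mm xyz, yaw, tilt, grip). prints calls of 5 rows. step mm per row; wp[4] optional step"""
    if start is None:
        t=telemetry.sense(); p=np.array(t['tcp_pos'])*1000; r=R.from_quat(t['tool_rot'])
    else: p=np.array(start[0],float); r=rot(*start[1:])
    rows=[]
    for w in wps:
        P,r2=np.array(w[0],float),rot(w[1],w[2]); st=w[4] if len(w)>4 else step
        rv=(r.inv()*r2).as_rotvec(); n=max(1,int(np.ceil(max(np.linalg.norm(P-p)/st,np.degrees(np.linalg.norm(rv))/ang))))
        for i in range(1,n+1): rows.append((p+(P-p)*i/n,r*R.from_rotvec(rv*i/n),w[3]))
        p,r=P,r2
    while len(rows)%5: rows.append(rows[-1])
    if start is None: b,br=np.array(telemetry.sense()['tcp_pos'])*1000,R.from_quat(telemetry.sense()['tool_rot'])
    else: b,br=np.array(start[0],float),rot(*start[1:])
    for i in range(0,len(rows),5):
        out=[]
        for P,r,g in rows[i:i+5]:
            d=np.round(br.inv().apply(P-b)).astype(int); v=np.round(np.degrees((br.inv()*r).as_rotvec()),1)
            out.append(' '.join(f'{x:g}' for x in [*d,*v,g]).replace('-0 ','0 '))
        print('; '.join(out)); b=b+br.apply(d.astype(float)); br=br*R.from_rotvec(v,degrees=True)
def look(name,fn):
    s=snapshot(name); np.save(fn+'.npy',s,allow_pickle=True); save(s,fn); return s
def load(fn): return np.load(fn+'.npy',allow_pickle=True).item()
E
python3 - <<'E'
from h import *
plan([((470,-250,330),0,0,1)],step=55)
S=load('scene0') if 0 else np.load('scene0.npy',allow_pickle=True).item()
print(onz(S,349,195.3,.182))
E
```

```text
44 -30 -11 0 0 1.6 1; 88 -59 -22 0 0 3.1 1; 132 -89 -33 0 0 4.7 1; 175 -119 -44 0 0 6.3 1; 219 -149 -55 -0.1 0 7.9 1
40 -35 -11 0 0 1.5 1; 79 -70 -22 0 0 3.1 1; 118 -106 -33 0 0 4.7 1; 158 -141 -44 0 0 6.2 1; 158 -141 -44 0 0 6.2 1
[0.61495566 0.18766731 0.182     ]
```

>>> move_arm(
  commands="44 -30 -11 0 0 1.6 1; 88 -59 -22 0 0 3.1 1; 132 -89 -33 0 0 4.7 1; 175 -119 -44 0 0 6.3 1; 219 -149 -55 0 0 7.9 1",
)

```text
t: 0.78
tcp_pos: [0.3295, -0.4065, 0.2865]
tool_rot: [0.999, 0.054, -0.0, -0.0]
force: [1.0, -0.2, -0.2]
finger_gap: 1.001
gripper_force: 0.0
```

>>> move_arm(
  commands="40 -35 -11 0 0 1.5 1; 79 -70 -22 0 0 3.1 1; 118 -106 -33 0 0 4.7 1; 158 -141 -44 0 0 6.2 1; 158 -141 -44 0 0 6.2 1",
)

```text
t: 1.4
tcp_pos: [0.4725, -0.2481, 0.331]
tool_rot: [1.0, 0.003, 0.001, 0.0]
force: [-1.8, -0.4, 0.9]
finger_gap: 1.001
gripper_force: 0.0
```

```bash
python3 - <<'E'
from h import *
t=telemetry.sense();print(t['t'],t['tcp_pos'],yaw_of(t['tool_rot']))
s=look('wrist','w1');c=s['image'][:,:,::-1]
cv2.imwrite('pics/w1b.png',cv2.resize(c,(800,600),interpolation=cv2.INTER_CUBIC))
plan([((440,60,400),0,0,1)],step=55)
E
```

```text
1.4 [ 0.47247193 -0.24809848  0.33104928] 0.3667117568247889
-5 -52 -12 0 0 0 1; -10 -103 -23 0 0 0.1 1; -15 -155 -35 0 0 0.1 1; -20 -206 -47 0 0 0.2 1; -25 -258 -58 0 0 0.2 1
-5 -52 -12 0 0 0.1 1; -5 -52 -12 0 0 0.1 1; -5 -52 -12 0 0 0.1 1; -5 -52 -12 0 0 0.1 1; -5 -52 -12 0 0 0.1 1
```

View pics/w1b.png

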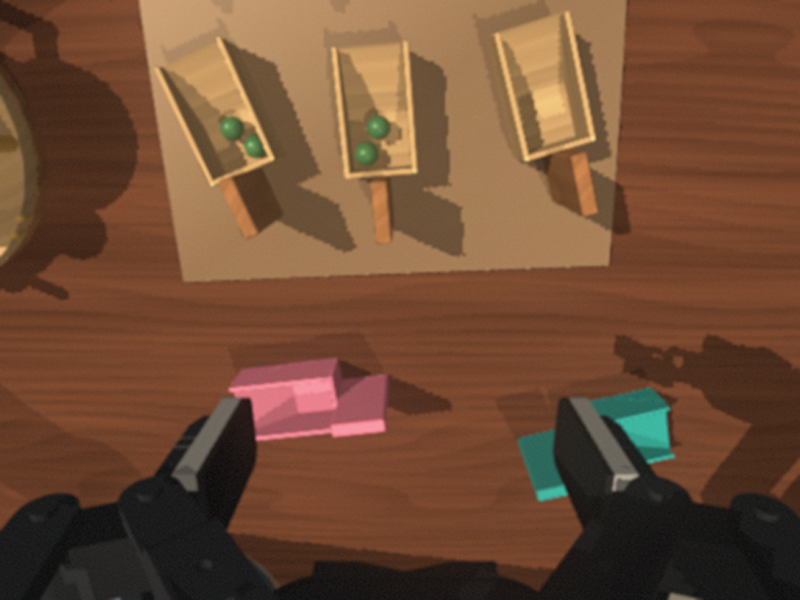

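The wrist view, with upscaled pixels, shows the R scoop plate top from (231,180) to (251,235). The M plate top runs from (378,178) to (383,241), and the L plate top from (577,152) to (590,213). R and M hold two marbles each, and L is empty. I'll compute the poses and go look at the station.

>>> move_arm(
  commands="-5 -52 -12 0 0 0 1; -10 -103 -23 0 0 0.1 1; -15 -155 -35 0 0 0.1 1; -20 -206 -47 0 0 0.2 1; -25 -258 -58 0 0 0.2 1",
)

```text
t: 2.08
tcp_pos: [0.4444, 0.0072, 0.3882]
tool_rot: [1.0, -0.003, -0.0, 0.0]
force: [0.0, 0.4, -0.4]
finger_gap: 1.002
gripper_force: 0.0
```

>>> move_arm(
  commands="-5 -52 -12 0 0 0.1 1; -5 -52 -12 0 0 0.1 1; -5 -52 -12 0 0 0.1 1; -5 -52 -12 0 0 0.1 1; -5 -52 -12 0 0 0.1 1",
)

```text
t: 2.7
tcp_pos: [0.4405, 0.0579, 0.3998]
tool_rot: [1.0, -0.004, -0.001, 0.0]
force: [-0.3, -1.0, -0.9]
finger_gap: 1.0
gripper_force: 0.0
```

```bash
python3 - <<'E'
from h import *
np.set_printoptions(precision=4,suppress=True)
s=load('w1');k=1/1.5625
sc={'R':[(231,180),(251,235),(213,184),(272,158),(158,68),(221,38)],'M':[(378,178),(383,241),(346,178),(416,172),(333,47),(408,42)],'L':[(577,152),(590,213),(526,159),(594,138),(496,33),(569,13)]}
for n,p in sc.items():
    a,b=[onz(s,u*k,v*k,.092)[:2] for u,v in p[:2]]; c=[onz(s,u*k,v*k,.046)[:2] for u,v in p[2:]]
    bk=(c[0]+c[1])/2;fr=(c[2]+c[3])/2;d=fr-bk;e=a-b
    y=np.arctan2(d[1],d[0]);u=np.array([np.cos(y),np.sin(y)])
    print(n,'plate ctr',(a+b)/2,'len',np.linalg.norm(e),'yaw',np.degrees(np.arctan2(e[1],e[0])),'| trough yaw',np.degrees(y),'len',np.linalg.norm(d),'w',np.linalg.norm(c[0]-c[1]),'plate from trough',bk-u*.023)
print('pad',[onz(s,u*k,v*k,.004)[:2] for u,v in((183,282),(610,265),(628,0),(139,0))])
s=look('wrist','w2');c=s['image'][:,:,::-1];cv2.imwrite('pics/w2b.png',cv2.resize(c,(800,600),interpolation=cv2.INTER_CUBIC))
E
```

```text
R plate ctr [ 0.497  -0.1286] len 0.04183025287226755 yaw 15.817901008595463 | trough yaw 21.062833315850277 len 0.09512465171010999 w 0.05363305349681322 plate from trough [ 0.4985 -0.1259]
M plate ctr [ 0.4957 -0.2308] len 0.04603753612969573 yaw 4.1291139146563545 | trough yaw 4.325414659675786 len 0.09712427337686155 w 0.056373750179491984 plate from trough [ 0.4941 -0.231 ]
L plate ctr [ 0.5166 -0.3777] len 0.04556622935226673 yaw 17.94407934292095 | trough yaw 17.276956149159187 len 0.09548914127062577 w 0.05582369941322169 plate from trough [ 0.5171 -0.3783]
pad [array([ 0.4145, -0.0395]), array([ 0.4334, -0.4406]), array([ 0.6574, -0.4303]), array([ 0.6561, -0.0291])]
```

View pics/w2b.png

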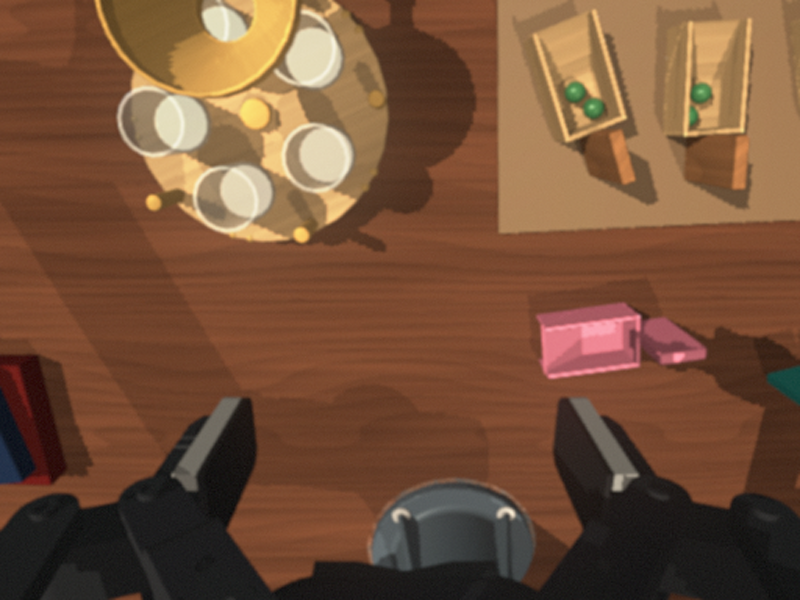

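The wrist view shows pegs at (153,202), (302,235) and (376,99), the hub at (256,113), and the funnel partly cut off at the top. I'll centre on the station to see all of it.

>>> move_arm(
  commands="18 -30 0 0 0 0 1; 36 -60 0 0 0 0 1; 54 -90 0 0 0 0 1; 72 -120 0 0 0 0 1; 72 -120 0 0 0 0 1",
)

```text
t: 3.38
tcp_pos: [0.514, 0.1799, 0.3995]
tool_rot: [1.0, -0.001, -0.0, -0.0]
force: [-0.7, -0.4, -0.9]
finger_gap: 1.001
gripper_force: 0.0
```

```bash
python3 - <<'E'
from h import *
s=look('wrist','w3');c=s['image'][:,:,::-1];cv2.imwrite('pics/w3b.png',cv2.resize(c,(800,600),interpolation=cv2.INTER_CUBIC))
print(telemetry.sense()['tcp_pos'],telemetry.sense()['t'])
E
```

```text
[0.51318073 0.17898683 0.39958098] 3.425
```

View pics/w3b.png

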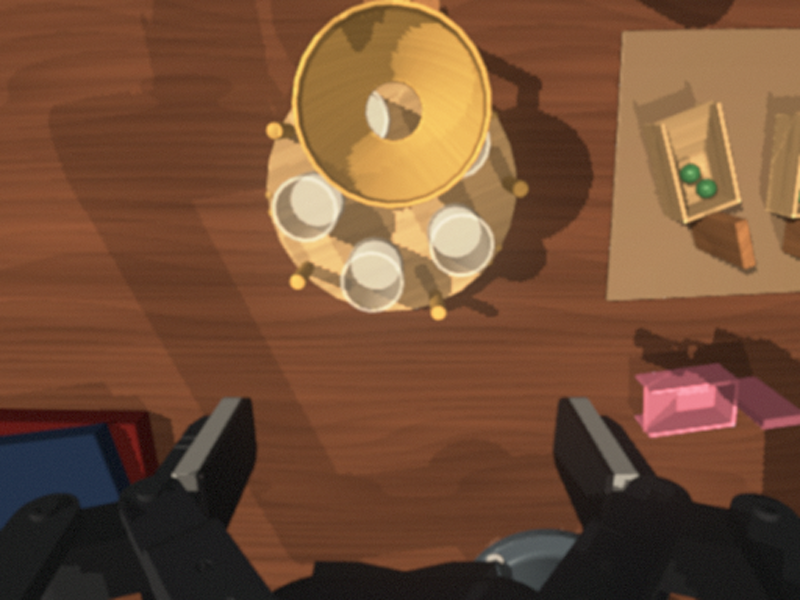

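The funnel rim is centred at about (392,104) with a radius of about 99 px. Peg tops are at (274,130), (297,282), (438,313) and (521,188).

```bash
python3 - <<'E'
from h import *
from scipy.optimize import least_squares
np.set_printoptions(precision=4,suppress=True)
s=load('w3');k=1/1.5625
pts=[(293,104),(491,104),(392,2),(391,207)]
E=np.array([onz(s,u*k,v*k,.182)[:2] for u,v in pts]);F=E.mean(0);print('rim',F,np.linalg.norm(E-F,axis=1))
P=np.array([onz(s,u*k,v*k,.088)[:2] for u,v in((274,130),(297,282),(438,313),(521,188))])
r=least_squares(lambda c:np.linalg.norm(P-c,axis=1)-.112,P.mean(0));c=r.x
print(P,'axis',c,r.fun,np.degrees(np.arctan2(*(P-c).T[::-1]))%72)
T=np.array([onz(s,u*k,v*k,.100)[:2] for u,v in((306,209),(373,276),(462,242))])
print('tubes',np.linalg.norm(T-c,axis=1),np.degrees(np.arctan2(*(T-c).T[::-1]))%72)
d=F-c;print('funnel dir',np.degrees(np.arctan2(d[1],d[0])),np.linalg.norm(d),'spout',onz(s,394*k,110*k,.108))
print('pegs 2-view',[tri(s,(a[0]*k,a[1]*k),load('w2'),(b[0]*k,b[1]*k)) for a,b in(((297,282),(153,202)),((438,313),(302,235)))])
print('R plate 2-view',tri(s,(737*k,219*k),load('w2'),(619*k,131*k)),tri(s,(751*k,267*k),load('w2'),(630*k,182*k)))
E
```

```text
rim [0.6077 0.1879] [0.0644 0.0648 0.0622 0.0657]
[[0.5933 0.2884]
 [0.4611 0.2774]
 [0.4309 0.1492]
 [0.5446 0.0796]] axis [0.5345 0.1922] [0.0008 0.0005 0.0002 0.001 ] [58.5739 58.7039 58.5275 59.1391]
tubes [0.0711 0.0665 0.0708] [22.5193 22.5647 24.8054]
funnel dir -3.3493448548412745 0.07331902172869423 spout [0.6077 0.1878 0.108 ]
pegs 2-view [(array([0.462 , 0.2768, 0.0902]), np.float64(0.000493430473413144)), (array([0.4302, 0.1489, 0.0854]), np.float64(0.0005500444957655629))]
R plate 2-view (array([ 0.5169, -0.129 ,  0.0708]), np.float64(0.002458923769743112)) (array([ 0.4764, -0.1342,  0.095 ]), np.float64(7.610032442735948e-05))
```

```bash
cat >> h.py <<'E'
AX=np.array([534.,193.])
def peg(th,z,rad=112): # tool pose over a peg at angle th (deg)
    t=np.radians(th); return (AX[0]+rad*np.cos(t),AX[1]+rad*np.sin(t),z),th-180,0
E
python3 - <<'E'
from h import *
plan([(*peg(202.6,150),-.3),(*peg(202.6,50),-.3,30)])
print()
plan([(*peg(202.6,50),-1)]*5+[(*peg(202.6-26.1*i/6,50),-1) for i in range(1,7)]+[(*peg(176.5,50),-1)]*4,start=peg(202.6,50))
E
```

```text
-14 5 42 0 0 -3.8 -0.3; -27 10 83 0 0 -7.6 -0.3; -41 15 125 0 0 -11.4 -0.3; -55 19 166 0 0.1 -15.2 -0.3; -68 24 208 0 0.1 -19 -0.3
-15 0 42 0 0 -3.8 -0.3; -15 0 67 0 0 -3.8 -0.3; -15 0 92 0 0 -3.8 -0.3; -15 0 117 0 0 -3.8 -0.3; -15 0 142 0 0 -3.8 -0.3

0 0 0 0 0 0 -1; 0 0 0 0 0 0 -1; 0 0 0 0 0 0 -1; 0 0 0 0 0 0 -1; 0 0 0 0 0 0 -1
0 -8 0 0 0 4.3 -1; 1 -17 0 0 0 8.7 -1; 3 -25 0 0 0 13.1 -1; 5 -33 0 0 0 17.4 -1; 8 -42 0 0 0 21.8 -1
0 -8 0 0 0 4.3 -1; 0 -8 0 0 0 4.3 -1; 0 -8 0 0 0 4.3 -1; 0 -8 0 0 0 4.3 -1; 0 -8 0 0 0 4.3 -1
```

>>> move_arm(
  commands="-14 5 42 0 0 -3.8 -0.3; -27 10 83 0 0 -7.6 -0.3; -41 15 125 0 0 -11.4 -0.3; -55 19 166 0 0.1 -15.2 -0.3; -68 24 208 0 0.1 -19 -0.3",
)

```text
t: 4.05
tcp_pos: [0.4441, 0.154, 0.1917]
tool_rot: [0.987, 0.163, 0.001, 0.0]
force: [0.8, -0.2, -1.1]
finger_gap: 0.353
gripper_force: 0.0
```

>>> move_arm(
  commands="-15 0 42 0 0 -3.8 -0.3; -15 0 67 0 0 -3.8 -0.3; -15 0 92 0 0 -3.8 -0.3; -15 0 142 0 0 -3.8 -0.3; -15 0 142 0 0 -3.8 -0.3",
)

```text
t: 4.68
tcp_pos: [0.4281, 0.1492, 0.0476]
tool_rot: [0.981, 0.195, -0.004, -0.0]
force: [-1.0, -0.2, -0.2]
finger_gap: 0.349
gripper_force: 0.0
```

>>> move_arm(
  commands="0 0 0 0 0 0 -1; 0 0 0 0 0 0 -1; 0 0 0 0 0 0 -1; 0 0 0 0 0 0 -1; 0 0 0 0 0 0 -1",
  grip_force=20,
)

```text
t: 5.3
tcp_pos: [0.4309, 0.1505, 0.0513]
tool_rot: [0.981, 0.196, 0.001, 0.0]
force: [-2.1, -2.3, 3.7]
finger_gap: 0.157
gripper_force: 22.2
```

>>> move_arm(
  commands="0 -8 0 0 0 4.3 -1; 1 -17 0 0 0 8.7 -1; 3 -25 0 0 0 13.1 -1; 5 -33 0 0 0 17.4 -1; 8 -42 0 0 0 21.8 -1",
)

```text
t: 5.92
tcp_pos: [0.4227, 0.192, 0.0513]
tool_rot: [1.0, 0.006, 0.002, 0.0]
force: [-0.6, -2.9, 2.6]
finger_gap: 0.158
gripper_force: 22.3
```

>>> move_arm(
  commands="0 -8 0 0 0 4.3 -1; 0 -8 0 0 0 4.3 -1; 0 -8 0 0 0 4.3 -1; 0 -8 0 0 0 4.3 -1; 0 -8 0 0 0 4.3 -1",
)

```text
t: 6.55
tcp_pos: [0.423, 0.2005, 0.0513]
tool_rot: [1.0, -0.031, 0.002, -0.001]
force: [-1.2, -0.9, 6.0]
finger_gap: 0.154
gripper_force: 22.7
```

>>> move_arm(
  commands="0 0 0 0 0 0 -0.3; 0 0 0 0 0 0 -0.3; 0 0 0 0 0 0 -0.3; 0 0 -20 0 0 0 -0.3; 0 0 -60 0 0 0 -0.3",
)

```text
t: 7.18
tcp_pos: [0.4208, 0.2001, 0.1096]
tool_rot: [1.0, -0.031, -0.001, 0.0]
force: [0.3, -0.1, -0.4]
finger_gap: 0.352
gripper_force: 0.0
```

>>> move_arm(
  commands="0 0 -50 0 0 0 1; 0 0 -100 0 0 0 1; 0 0 -150 0 0 0 1; 0 0 -200 0 0 0 1; 0 0 -250 0 0 0 1",
)

```text
t: 7.8
tcp_pos: [0.4209, 0.2002, 0.3618]
tool_rot: [1.0, -0.031, 0.001, -0.0]
force: [1.3, 0.4, -0.7]
finger_gap: 0.998
gripper_force: 0.0
```

```bash
python3 - <<'E'
from h import *
t=telemetry.sense();print(t['t'],t['tcp_pos'],yaw_of(t['tool_rot']))
s=look('wrist','w4');c=s['image'][:,:,::-1];cv2.imwrite('pics/w4b.png',cv2.resize(c,(800,600),interpolation=cv2.INTER_CUBIC))
E
```

```text
7.8 [0.42094622 0.2002028  0.36183454] -3.5477434823474425
```

View pics/w4b.png

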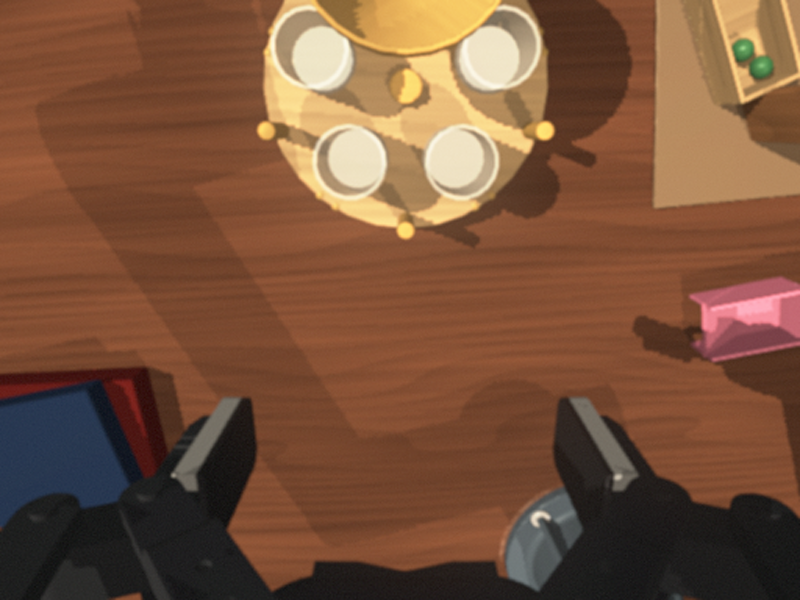

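The carousel looks symmetric about the funnel, with pegs at (266,130), (405,230) and (545,130). I'll check the angle numerically and plan the approach to M.

```bash
python3 - <<'E'
from h import *
from scipy.optimize import least_squares
np.set_printoptions(precision=4,suppress=True)
s=load('w4');k=1/1.5625
P=np.array([onz(s,u*k,v*k,.088)[:2] for u,v in((266,130),(405,230),(545,130))])
r=least_squares(lambda c:np.linalg.norm(P-c,axis=1)-.112,P.mean(0));print(r.x,r.fun,np.degrees(np.arctan2(*(P-r.x).T[::-1]))%72)
w=load('w1')['image'];h=cv2.cvtColor(w,cv2.COLOR_RGB2HSV)
for n,(u,v) in dict(Mp=(380,210),Rp=(240,205),Lp=(583,180),Lside=(570,185),pad=(480,100),rim=(337,110),floor=(375,70),desk=(500,330)).items(): print(n,h[int(v*k),int(u*k)])
plan([((495,-231,200),4.2,0,1)],step=55)
E
```

```text
[0.5347 0.1923] [ 0.0001 -0.0001  0.0001] [32.1933 32.2484 32.6696]
Mp [ 13 157 192]
Rp [ 13 160 187]
Lp [ 13 159 193]
Lside [ 13 161 109]
pad [ 16 120 163]
rim [ 15 124 160]
floor [ 17 130 212]
desk [ 11 156 106]
10 48 19 0 -0.1 -0.9 1; 21 95 37 0 -0.2 -1.7 1; 31 143 56 -0.1 -0.3 -2.6 1; 42 190 75 -0.1 -0.4 -3.4 1; 52 238 94 -0.1 -0.5 -4.3 1
7 48 18 0 -0.1 -0.9 1; 15 96 37 0 -0.2 -1.7 1; 22 144 56 -0.1 -0.3 -2.6 1; 29 192 74 -0.1 -0.4 -3.4 1; 29 192 74 -0.1 -0.4 -3.4 1
```

>>> move_arm(
  commands="10 48 19 0 0 -0.9 1; 21 95 37 0 0 -1.7 1; 31 143 56 0 0 -2.6 1; 42 190 75 0 0 -3.4 1; 52 238 94 0 0 -4.3 1",
)

```text
t: 8.48
tcp_pos: [0.4587, -0.0419, 0.2654]
tool_rot: [1.0, 0.007, 0.001, -0.0]
force: [0.6, 0.0, 0.5]
finger_gap: 0.997
gripper_force: 0.0
```

>>> move_arm(
  commands="7 48 18 0 0 -0.9 1; 15 96 37 0 0 -1.7 1; 22 144 56 0 0 -2.6 1; 29 192 74 0 0 -3.4 1; 29 192 74 0 0 -3.4 1",
)

```text
t: 9.1
tcp_pos: [0.4903, -0.2352, 0.1903]
tool_rot: [0.999, 0.034, 0.0, -0.0]
force: [0.4, 0.7, -0.0]
finger_gap: 0.998
gripper_force: 0.0
```

```bash
cat >> h.py <<'E'
def plates(s,z=.092,zf=.6):
    """bright wooden plate tops on the pad: centre, long side, short side, yaw on plane z"""
    h=cv2.cvtColor(s['image'],cv2.COLOR_RGB2HSV); m=cv2.inRange(h,(11,143,150),(15,255,255)); out=[]
    for c in cv2.findContours(m,0,cv2.CHAIN_APPROX_NONE)[0]:
        if cv2.contourArea(c)<60: continue
        W=np.array([onz(s,*q[0],z)[:2] for q in c],np.float32)*1000
        (x,y),(a,b),an=cv2.minAreaRect(W)
        if a<b: an+=90; a,b=b,a
        an=(an+90)%180-90
        if 30<a<65 and 6<b<26: out.append((round(x),round(y),round(a),round(b),round(an,1)))
    return out
E
python3 - <<'E'
from h import *
t=telemetry.sense();print(t['t'],t['tcp_pos'],yaw_of(t['tool_rot']))
print('w1',plates(load('w1')),plates(load('w2')))
s=look('wrist','w5');print(plates(s)); print(proj(s,(.495,-.231,.092)))
c=s['image'][:,:,::-1];cv2.imwrite('pics/w5b.png',c)
E
```

```text
9.1 [ 0.49032624 -0.23518446  0.19033749] 3.906969348867053
w1 [(494, -230, 45, 11, 5.5), (497, -126, 45, 11, 21.3), (516, -378, 45, 11, 17.5)] [(494, -231, 45, 12, 4.7), (497, -126, 46, 12, 21.6)]
[(494, -230, 45, 11, 5.1), (497, -125, 45, 10, 21.8), (516, -378, 45, 11, 16.8)]
[253.70035334 186.17386214]
```

```bash
cat > here.py <<'E'
from h import *
def here():
    t=telemetry.sense(); return np.array(t['tcp_pos'])*1000, round(yaw_of(t['tool_rot']),1), 0
E
python3 - <<'E'
from here import *
print(here(),telemetry.sense()['tool_rot'])
plan([((494,-230.5,110),5,0,1),((494,-230.5,52),5,0,1,20)],start=here(),step=30)
E
```

```text
(array([ 489.82581298, -233.10613191,  190.92817246]), np.float64(4.0), 0) [ 9.99395196e-01  3.47608326e-02  1.01442573e-05 -9.62902279e-04]
1 -1 27 0 0 -0.3 1; 3 -2 54 0 0 -0.7 1; 4 -2 81 0 0 -1 1; 4 -2 100 0 0 -1 1; 4 -2 120 0 0 -1 1
0 0 19 0 0 0 1; 0 0 19 0 0 0 1; 0 0 19 0 0 0 1; 0 0 19 0 0 0 1; 0 0 19 0 0 0 1
```

>>> move_arm(
  commands="1 -1 27 0 0 -0.3 1; 3 -2 54 0 0 -0.7 1; 4 -2 81 0 0 -1 1; 4 -2 81 0 0 -1 1; 4 -2 81 0 0 -1 1",
)

```text
t: 9.78
tcp_pos: [0.4948, -0.2292, 0.1123]
tool_rot: [0.999, 0.045, 0.001, 0.0]
force: [0.3, -1.0, -0.2]
finger_gap: 0.998
gripper_force: 0.0
```

>>> move_arm(
  commands="0 0 20 0 0 0 1; 0 0 40 0 0 0 1; 0 0 58 0 0 0 1; 0 0 58 0 0 0 1; 0 0 58 0 0 0 1",
)

```text
t: 10.4
tcp_pos: [0.4953, -0.2302, 0.0546]
tool_rot: [0.999, 0.045, 0.002, 0.001]
force: [0.6, -0.4, 0.3]
finger_gap: 0.996
gripper_force: 0.0
```

>>> move_arm(
  commands="0 0 0 0 0 0 -0.4; 0 0 0 0 0 0 -0.4; 0 0 0 0 0 0 -0.6; 0 0 0 0 0 0 -0.8; 0 0 0 0 0 0 -1",
  grip_force=60,
)

```text
t: 11.02
tcp_pos: [0.4945, -0.2298, 0.0533]
tool_rot: [0.999, 0.045, 0.001, -0.0]
force: [-0.0, -1.2, 1.3]
finger_gap: 0.134
gripper_force: 59.4
```

>>> move_arm(
  commands="0 0 0 0 0 0 -1; 0 0 0 0 0 0 -1; 0 0 -2 0 0 0 -1; 0 0 -5 0 0 0 -1; 0 0 -10 0 0 0 -1",
)

```text
t: 11.65
tcp_pos: [0.4943, -0.2296, 0.0633]
tool_rot: [0.999, 0.045, 0.001, -0.0]
force: [-0.4, 0.2, -1.7]
finger_gap: 0.13
gripper_force: 59.0
```

```bash
cat >> here.py <<'E'
F=np.array([607.5,188.]);PY=17.2;U=np.array([np.cos(np.radians(PY)),np.sin(np.radians(PY))])
def pour(t,fw=-25):  # TCP pose for tilt t
    c,s=np.cos(np.radians(t)),np.sin(np.radians(t)); nz=212+33*max(0,1-t/55)
    f=fw-(121*c-17.4*s); z=nz+121*s+17.4*c; p=F+f*U
    return (p[0],p[1],z),PY,t
E
python3 - <<'E'
from here import *
p=pour(0);y0=5.2
plan([((494,-230,265),y0,0,-1),(p[0],PY,0,-1)],start=((494.3,-229.6,63.3),y0,0),step=28)
print('tilt')
plan([(*pour(t),-1) for t in (6,12,18,24,28,32,36,40,43,46,49,52,55,58,58)],start=pour(0),step=40)
E
```

```text
0 0 -25 0 0 0 -1; 0 0 -50 0 0 0 -1; 0 0 -76 0 0 0 -1; 0 0 -101 0 0 0 -1; 0 0 -126 0 0 0 -1
0 0 -25 0 0 0 -1; 0 0 -50 0 0 0 -1; 0 0 -76 0 0 0 -1; 0 -26 -76 0 0 -0.9 -1; 1 -53 -75 0 0 -1.7 -1
1 -27 0 0 0 -0.9 -1; 3 -54 0 0 0 -1.7 -1; 4 -81 0 0 0 -2.6 -1; 5 -108 0 0 0 -3.4 -1; 7 -134 1 0 0 -4.3 -1
3 -27 0 0 0 -0.9 -1; 6 -54 0 0 0 -1.7 -1; 10 -80 0 0 0 -2.6 -1; 13 -107 0 0 0 -3.4 -1; 17 -133 1 0 0 -4.3 -1
5 -27 0 0 0 -0.8 -1; 10 -53 0 0 0 -1.7 -1; 10 -53 0 0 0 -1.7 -1; 10 -53 0 0 0 -1.7 -1; 10 -53 0 0 0 -1.7 -1
tilt
2 0 -9 0 -6 0 -1; 6 0 -18 0 -12 0 -1; 11 0 -26 0 -18 0 -1; 18 0 -33 0 -24 0 -1; 22 0 -38 0 -28 0 -1
3 0 -6 0 -4 0 -1; 6 0 -13 0 -8 0 -1; 10 0 -19 0 -12 0 -1; 13 0 -23 0 -15 0 -1; 17 0 -27 0 -18 0 -1
2 0 -5 0 -3 0 -1; 5 0 -10 0 -6 0 -1; 8 0 -15 0 -9 0 -1; 10 0 -21 0 -12 0 -1; 10 0 -21 0 -12 0 -1
```

>>> move_arm(
  commands="0 0 -25 0 0 0 -1; 0 0 -50 0 0 0 -1; 0 0 -76 0 0 0 -1; 0 0 -101 0 0 0 -1; 0 0 -126 0 0 0 -1",
)

```text
t: 12.28
tcp_pos: [0.494, -0.2296, 0.1904]
tool_rot: [0.999, 0.045, 0.001, -0.0]
force: [0.2, -0.4, -1.7]
finger_gap: 0.131
gripper_force: 59.1
```

>>> move_arm(
  commands="0 0 -25 0 0 0 -1; 0 0 -50 0 0 0 -1; 0 0 -76 0 0 0 -1; 0 -26 -76 0 0 -0.9 -1; 1 -53 -75 0 0 -1.7 -1",
)

```text
t: 12.9
tcp_pos: [0.4892, -0.1748, 0.2637]
tool_rot: [0.998, 0.06, 0.0, -0.001]
force: [0.1, 0.0, -1.3]
finger_gap: 0.134
gripper_force: 59.0
```

>>> move_arm(
  commands="1 -27 0 0 0 -0.9 -1; 3 -54 0 0 0 -1.7 -1; 4 -81 0 0 0 -2.6 -1; 5 -108 0 0 0 -3.4 -1; 7 -134 1 0 0 -4.3 -1",
)

```text
t: 13.52
tcp_pos: [0.4793, -0.0404, 0.2621]
tool_rot: [0.995, 0.098, -0.001, -0.001]
force: [0.8, 0.2, -1.2]
finger_gap: 0.132
gripper_force: 59.1
```

>>> move_arm(
  commands="3 -27 0 0 0 -0.9 -1; 6 -54 0 0 0 -1.7 -1; 10 -80 0 0 0 -2.6 -1; 13 -107 0 0 0 -3.4 -1; 17 -133 1 0 0 -4.3 -1",
)

```text
t: 14.15
tcp_pos: [0.4698, 0.0928, 0.2612]
tool_rot: [0.991, 0.135, -0.001, -0.001]
force: [0.2, -0.3, -2.0]
finger_gap: 0.132
gripper_force: 59.1
```

>>> move_arm(
  commands="5 -27 0 0 0 -0.8 -1; 10 -53 0 0 0 -1.7 -1; 10 -53 0 0 0 -1.7 -1; 10 -53 0 0 0 -1.7 -1; 10 -53 0 0 0 -1.7 -1",
)

```text
t: 14.78
tcp_pos: [0.4674, 0.144, 0.2621]
tool_rot: [0.989, 0.149, 0.0, 0.0]
force: [-0.1, 0.1, -0.9]
finger_gap: 0.133
gripper_force: 59.0
```

```bash
python3 - <<'E'
from here import *
t=telemetry.sense();print(t['t'],t['tcp_pos'],yaw_of(t['tool_rot']),t['finger_gap'],t['q'])
print('want',pour(0))
s=look('scene','s6');d=snapshot('side');w=snapshot('wrist')
a=cv2.resize(s['image'][100:280,230:430],(400,360));b=cv2.resize(d['image'][170:350,120:320],(400,360))
c=cv2.resize(w['image'],(320,240)); o=np.zeros((600,800,3),np.uint8);o[:360,:400]=a;o[:360,400:]=b;o[360:,:320]=c
cv2.imwrite('pics/s6b.png',o[:,:,::-1])
E
```

```text
14.775 [0.46743729 0.14396561 0.26206157] 17.09830979958211 0.13305170982819287 [ 6.98528697e-02  3.04089168e-01  1.72779677e+00 -4.05607652e-05
  1.10884429e+00  1.34224555e+00]
want ((np.float64(468.02935913013783), np.float64(144.8266246935692), np.float64(262.4)), 17.2, 0)
```

View pics/s6b.png

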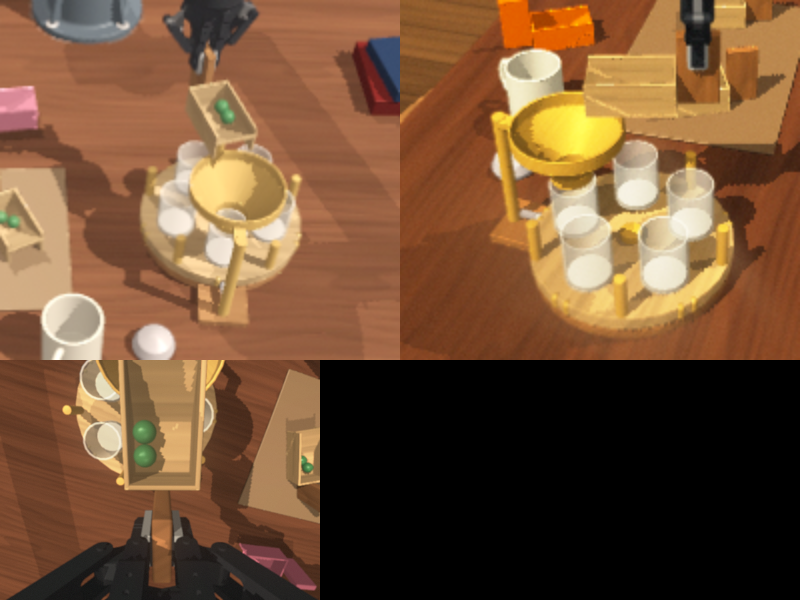

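The scoop is held level in front of the funnel with both marbles in it. In the wrist inset they're at (145,432) and (145,455), and a clear tube is under the spout. Now I'll tilt.

>>> move_arm(
  commands="2 0 -9 0 -6 0 -1; 6 0 -18 0 -12 0 -1; 11 0 -26 0 -18 0 -1; 18 0 -33 0 -24 0 -1; 22 0 -38 0 -28 0 -1",
)

```text
t: 15.55
tcp_pos: [0.4901, 0.1507, 0.3002]
tool_rot: [0.96, 0.144, -0.239, 0.036]
force: [-0.7, -0.1, -1.5]
finger_gap: 0.129
gripper_force: 59.1
```

>>> move_arm(
  commands="3 0 -6 0 -4 0 -1; 6 0 -13 0 -8 0 -1; 10 0 -19 0 -12 0 -1; 13 0 -23 0 -15 0 -1; 17 0 -27 0 -18 0 -1",
)

```text
t: 16.18
tcp_pos: [0.516, 0.1587, 0.3159]
tool_rot: [0.911, 0.137, -0.386, 0.058]
force: [0.4, 0.3, -1.8]
finger_gap: 0.133
gripper_force: 59.2
```

>>> move_arm(
  commands="2 0 -5 0 -3 0 -1; 5 0 -10 0 -6 0 -1; 8 0 -15 0 -9 0 -1; 10 0 -21 0 -12 0 -1; 10 0 -21 0 -12 0 -1",
)

```text
t: 16.8
tcp_pos: [0.5371, 0.1652, 0.322]
tool_rot: [0.865, 0.13, -0.479, 0.072]
force: [0.0, -0.2, -0.6]
finger_gap: 0.134
gripper_force: 59.3
```

```bash
python3 - <<'E'
from here import *
t=telemetry.sense();print(t['t'],t['tcp_pos'],np.degrees(np.arccos(-R.from_quat(t['tool_rot']).as_matrix()[2,2])),t['finger_gap'],t['q'])
print('want',pour(58))
for n in('wrist','scene','side'):
    s=look(n,'p1'+n); g=cv2.inRange(cv2.cvtColor(s['image'],cv2.COLOR_RGB2HSV),(40,80,30),(90,255,255))
    print(n,[(*map(int,cv2.boundingRect(c)),) for c in cv2.findContours(g,0,2)[0] if cv2.contourArea(c)>3])
E
```

```text
16.8 [0.53705567 0.16520974 0.32198464] 57.89806957042317 0.13389618532365186 [ 0.16153724  0.84841666  0.90492286 -0.16972856  2.38730086  1.37342276]
want ((np.float64(536.4614944604675), np.float64(166.00990916985933), np.float64(323.8344148325853)), 17.2, 58)
wrist [(22, 173, 41, 126), (0, 142, 15, 159), (466, 100, 46, 48)]
scene [(228, 206, 12, 8), (124, 126, 43, 32), (425, 0, 35, 46), (425, 0, 12, 24)]
side [(366, 161, 24, 33)]
```

```bash
python3 - <<'E'
from here import *
f=lambda n:load('p1'+n)['image']
o=np.zeros((600,800,3),np.uint8);o[:360,:400]=cv2.resize(f('scene')[100:280,230:430],(400,360));o[:360,400:]=cv2.resize(f('side')[170:350,120:320],(400,360));o[360:,:320]=cv2.resize(f('wrist'),(320,240))
cv2.imwrite('pics/p1b.png',o[:,:,::-1])
E
```

```text
(no output)
```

View pics/p1b.png

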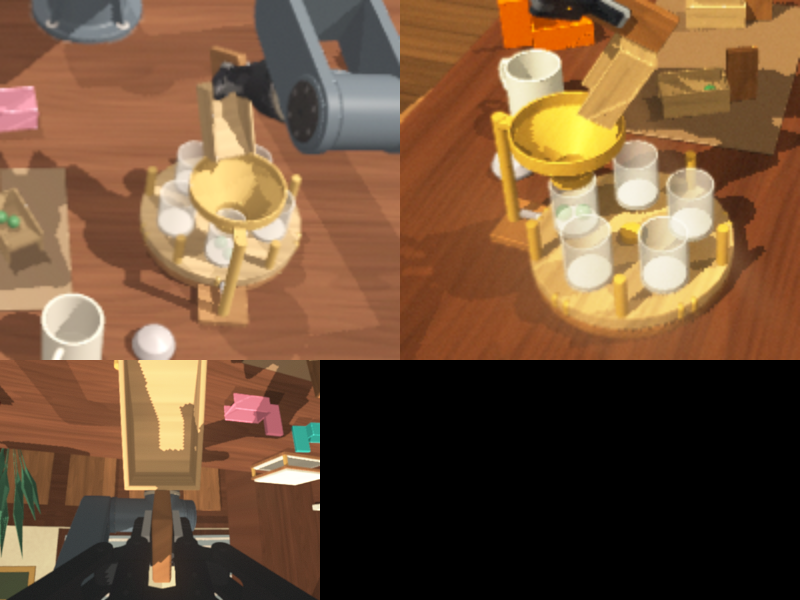

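The wrist inset shows the scoop empty, and green shows in the tube under the spout at (575,212) in the side view. Now I'll return the scoop to the pad.

```bash
python3 - <<'E'
from here import *
s=pour(58)
plan([(*pour(t),-1) for t in(50,42,34,26,18,9,0)]+[((494,-230,265),5.2,0,-1,50),((494,-230,80),5.2,0,-1,45),((494,-230,54.5),5.2,0,-1,9)],start=s,step=40)
E
```

```text
-4 0 15 0 8 0 -1; -7 0 30 0 16 0 -1; -7 0 44 0 24 0 -1; -6 0 58 0 32 0 -1; -2 0 70 0 40 0 -1
-1 0 7 0 4.5 0 -1; -3 0 14 0 9 0 -1; -3 0 21 0 13.5 0 -1; -3 0 28 0 18 0 -1; -13 46 31 0.2 18 1.5 -1
-10 46 0 0 0 1.5 -1; -19 92 0 0 0 3 -1; -29 138 -1 0 0 4.5 -1; -38 184 -1 0 0 6 -1; -48 230 -1 0 0 7.5 -1
-3 46 -1 0 0 1.5 -1; -7 93 -1 0 0 3 -1; -7 93 36 0 0 3 -1; -7 93 73 0 0 3 -1; -7 93 110 0 0 3 -1
0 0 37 0 0 0 -1; 0 0 74 0 0 0 -1; 0 0 83 0 0 0 -1; 0 0 91 0 0 0 -1; 0 0 100 0 0 0 -1
```

>>> move_arm(
  commands="-4 0 15 0 8 0 -1; -7 0 30 0 16 0 -1; -7 0 44 0 24 0 -1; -6 0 58 0 32 0 -1; -2 0 70 0 40 0 -1",
)

```text
t: 17.58
tcp_pos: [0.4781, 0.1477, 0.2894]
tool_rot: [0.977, 0.147, -0.15, 0.023]
force: [-0.2, -0.0, -1.5]
finger_gap: 0.13
gripper_force: 59.1
```

>>> move_arm(
  commands="-1 0 7 0 4.5 0 -1; -3 0 14 0 9 0 -1; -3 0 21 0 13.5 0 -1; -3 0 28 0 18 0 -1; -13 46 31 0.2 18 1.5 -1",
)

```text
t: 18.2
tcp_pos: [0.4684, 0.0986, 0.2632]
tool_rot: [0.99, 0.138, 0.001, -0.0]
force: [0.4, -0.5, 0.0]
finger_gap: 0.138
gripper_force: 59.1
```

>>> move_arm(
  commands="-10 46 0 0 0 1.5 -1; -19 92 0 0 0 3 -1; -29 138 -1 0 0 4.5 -1; -38 184 -1 0 0 6 -1; -48 230 -1 0 0 7.5 -1",
)

```text
t: 18.82
tcp_pos: [0.4864, -0.1384, 0.2648]
tool_rot: [0.998, 0.07, 0.001, 0.0]
force: [-0.4, -0.6, -1.6]
finger_gap: 0.13
gripper_force: 59.1
```

>>> move_arm(
  commands="-3 46 -1 0 0 1.5 -1; -7 93 -1 0 0 3 -1; -7 93 36 0 0 3 -1; -7 93 73 0 0 3 -1; -7 93 110 0 0 3 -1",
)

```text
t: 19.45
tcp_pos: [0.493, -0.2303, 0.1539]
tool_rot: [0.999, 0.044, 0.001, 0.001]
force: [-0.3, -0.4, -0.5]
finger_gap: 0.137
gripper_force: 59.3
```

>>> move_arm(
  commands="0 0 20 0 0 0 -1; 0 0 20 0 0 0 -1; 0 0 20 0 0 0 -1; 0 0 20 0 0 0 -1; 0 0 20 0 0 0 -1",
)

```text
t: 20.08
tcp_pos: [0.494, -0.2304, 0.1349]
tool_rot: [0.999, 0.045, 0.002, 0.001]
force: [0.4, 0.5, -2.3]
finger_gap: 0.132
gripper_force: 59.2
```

```bash
python3 - <<'E'
from here import *
print(telemetry.sense()['tool_rot'],here(),telemetry.sense()['t'])
s=look('scene','s7'); print(plates(snapshot('wrist')))
plan([((494,-230,80),5.2,0,-1,25),((494,-230,54.5),5.2,0,-1,6)],start=here())
E
```

```text
[9.98993153e-01 4.48212665e-02 1.73666197e-03 8.47066876e-04] (array([ 493.97312923, -230.44850809,  134.91037328]), np.float64(5.1), 0) 20.075
[(488, -150, 46, 11, 26.6), (516, -378, 45, 11, 17.2)]
0 0 18 0 0 0 -1; 0 0 36 0 0 -0.1 -1; 0 0 54 0 0 -0.1 -1; 0 0 60 0 0 -0.1 -1; 0 0 65 0 0 -0.1 -1
0 0 5 0 0 0 -1; 0 0 10 0 0 0 -1; 0 0 15 0 0 0 -1; 0 0 15 0 0 0 -1; 0 0 15 0 0 0 -1
```

Scoop R has been knocked and its plate is now at (488,-150), yaw 26.6°. I'll set M down 28 mm further from it, at y = -258.

>>> move_arm(
  commands="0 14 0 0 0 0 -1; 2 28 0 0 0 0 -1; 2 28 18 0 0 0 -1; 2 28 36 0 0 0 -1; 2 28 54 0 0 0 -1",
)

```text
t: 20.8
tcp_pos: [0.4986, -0.2594, 0.0793]
tool_rot: [0.999, 0.044, 0.001, 0.001]
force: [0.7, 0.8, -1.5]
finger_gap: 0.134
gripper_force: 59.2
```

>>> move_arm(
  commands="0 0 6 0 0 0 -1; 0 0 12 0 0 0 -1; 0 0 18 0 0 0 -1; 0 0 23 0 0 0 -1; 0 0 26 0 0 0 -1",
)

```text
t: 21.42
tcp_pos: [0.4982, -0.2579, 0.0538]
tool_rot: [0.999, 0.045, 0.001, 0.0]
force: [0.8, 0.1, -0.9]
finger_gap: 0.133
gripper_force: 59.2
```

>>> move_arm(
  commands="0 0 0 0 0 0 -1; 0 0 0 0 0 0 -1; 0 0 0 0 0 0 -1; 0 0 0 0 0 0 -1; 0 0 0 0 0 0 -1",
)

```text
t: 22.05
tcp_pos: [0.4982, -0.2579, 0.054]
tool_rot: [0.999, 0.045, 0.001, 0.0]
force: [-1.2, -0.5, -2.1]
finger_gap: 0.133
gripper_force: 59.2
```

>>> move_arm(
  commands="0 0 0 0 0 0 0; 0 0 0 0 0 0 0; 0 0 0 0 0 0 0; 0 0 -25 0 0 0 0; 0 0 -60 0 0 0 0",
)

```text
t: 22.68
tcp_pos: [0.4973, -0.2573, 0.1136]
tool_rot: [0.999, 0.045, -0.0, -0.001]
force: [0.9, -0.2, 0.6]
finger_gap: 0.498
gripper_force: 0.0
```

>>> move_arm(
  commands="0 0 -45 0 0 0 0; 0 0 -90 0 0 0 0; 0 0 -140 0 0 0 0; 0 0 -140 0 0 0 0; 0 0 -140 0 0 0 0",
)

```text
t: 23.3
tcp_pos: [0.4972, -0.2574, 0.2535]
tool_rot: [0.999, 0.045, 0.001, -0.0]
force: [0.3, -0.3, -0.2]
finger_gap: 0.495
gripper_force: 0.0
```

```bash
python3 - <<'E'
from here import *
print(telemetry.sense()['tool_rot'],here(),telemetry.sense()['t'])
print(plates(snapshot('wrist')))
plan([(*peg(176.4,180),-.3,55)],start=here())
print('down')
plan([(*peg(176.4,50),-.3,30)]+[(*peg(176.4,50),-1)]*5,start=peg(176.4,180))
print('arc')
plan([(*peg(176.4+6*i,50),-1) for i in range(1,13)]+[(*peg(248.4,50),-1)]*3,start=peg(176.4,50))
E
```

```text
[ 9.98996428e-01  4.47856402e-02  6.10294575e-04 -1.00808098e-04] (array([ 497.22818823, -257.36343314,  253.50273403]), np.float64(5.1), 0) 23.3
[(497, -257, 45, 11, 5.1), (488, -150, 46, 10, 27.2), (516, -378, 45, 12, 17.4)]
-4 -51 8 0 0 1 -0.3; -7 -103 16 0 0 1.9 -0.3; -11 -154 24 0 0 2.9 -0.3; -15 -205 32 0 0 3.9 -0.3; -19 -257 40 0 0 4.8 -0.3
-8 -50 8 0 0 1 -0.3; -16 -101 17 0 0 2 -0.3; -24 -152 25 0 0 2.9 -0.3; -32 -203 33 0 0 3.9 -0.3; -32 -203 33 0 0 3.9 -0.3
down
0 0 26 0 0 0 -0.3; 0 0 52 0 0 0 -0.3; 0 0 78 0 0 0 -0.3; 0 0 104 0 0 0 -0.3; 0 0 130 0 0 0 -0.3
0 0 0 0 0 0 -1; 0 0 0 0 0 0 -1; 0 0 0 0 0 0 -1; 0 0 0 0 0 0 -1; 0 0 0 0 0 0 -1
arc
1 12 0 0 0 -6 -1; 2 23 0 0 0 -12 -1; 5 35 0 0 0 -18 -1; 10 46 0 0 0 -24 -1; 15 56 0 0 0 -30 -1
1 12 0 0 0 -6 -1; 2 23 0 0 0 -12 -1; 5 35 0 0 0 -18 -1; 10 46 0 0 0 -24 -1; 15 56 0 0 0 -30 -1
1 12 0 0 0 -6 -1; 2 23 0 0 0 -12 -1; 2 23 0 0 0 -12 -1; 2 23 0 0 0 -12 -1; 2 23 0 0 0 -12 -1
```

>>> move_arm(
  commands="-4 -51 8 0 0 1 -0.3; -7 -103 16 0 0 1.9 -0.3; -11 -154 24 0 0 2.9 -0.3; -15 -205 32 0 0 3.9 -0.3; -19 -257 40 0 0 4.8 -0.3",
)

```text
t: 23.98
tcp_pos: [0.4544, -0.0019, 0.2119]
tool_rot: [1.0, 0.002, -0.001, -0.0]
force: [-0.1, -0.2, 0.1]
finger_gap: 0.347
gripper_force: 0.0
```

>>> move_arm(
  commands="-8 -50 8 0 0 1 -0.3; -16 -101 17 0 0 2 -0.3; -24 -152 25 0 0 2.9 -0.3; -32 -203 33 0 0 3.9 -0.3; -32 -203 33 0 0 3.9 -0.3",
)

```text
t: 24.6
tcp_pos: [0.42, 0.2017, 0.1785]
tool_rot: [1.0, -0.028, -0.002, 0.001]
force: [-0.4, 0.1, 0.8]
finger_gap: 0.348
gripper_force: 0.0
```

```bash
python3 - <<'E'
from here import *
print(here(),telemetry.sense()['t'],peg(176.4,180))
plan([(*peg(176.4,50),-.3,28)],start=here())
E
```

```text
(array([420.03565864, 201.66637566, 178.49955934]), np.float64(-3.2), 0) 24.6 ((np.float64(422.22100641603356), np.float64(200.03253818728308), 180), -3.5999999999999943, 0)
0 0 26 0 0 0.1 -0.3; 1 1 51 0 0 0.2 -0.3; 1 1 77 0 0 0.2 -0.3; 2 1 103 0 0 0.3 -0.3; 2 2 128 0 0 0.4 -0.3
```

>>> move_arm(
  commands="0 0 26 0 0 0.1 -0.3; 1 1 51 0 0 0.2 -0.3; 1 1 77 0 0 0.2 -0.3; 2 1 103 0 0 0.3 -0.3; 2 1 128 0 0 0.4 -0.3",
)

```text
t: 25.22
tcp_pos: [0.4247, 0.1967, 0.051]
tool_rot: [0.999, -0.035, -0.0, 0.0]
force: [-0.2, 0.3, 0.6]
finger_gap: 0.35
gripper_force: 0.0
```

>>> move_arm(
  commands="0 0 0 0 0 0 -1; 0 0 0 0 0 0 -1; 0 0 0 0 0 0 -1; 0 0 0 0 0 0 -1; 0 0 0 0 0 0 -1",
  grip_force=20,
)

```text
t: 25.85
tcp_pos: [0.4231, 0.1977, 0.0504]
tool_rot: [0.999, -0.035, -0.002, 0.0]
force: [1.0, 4.7, -25.5]
finger_gap: 0.156
gripper_force: 20.3
```

>>> move_arm(
  commands="1 12 0 0 0 -6 -1; 2 23 0 0 0 -12 -1; 5 35 0 0 0 -18 -1; 10 46 0 0 0 -24 -1; 15 56 0 0 0 -30 -1",
)

```text
t: 26.48
tcp_pos: [0.4361, 0.1404, 0.0506]
tool_rot: [0.974, 0.226, -0.0, 0.0]
force: [5.8, 3.8, -27.9]
finger_gap: 0.155
gripper_force: 20.1
```

>>> move_arm(
  commands="1 12 0 0 0 -6 -1; 2 23 0 0 0 -12 -1; 5 35 0 0 0 -18 -1; 10 46 0 0 0 -24 -1; 15 56 0 0 0 -30 -1",
)

```text
t: 27.1
tcp_pos: [0.4753, 0.0978, 0.0508]
tool_rot: [0.883, 0.47, 0.001, -0.0]
force: [6.7, 11.6, -25.3]
finger_gap: 0.156
gripper_force: 20.4
```

>>> move_arm(
  commands="1 12 0 0 0 -6 -1; 2 23 0 0 0 -12 -1; 2 23 0 0 0 -12 -1; 2 23 0 0 0 -12 -1; 2 23 0 0 0 -12 -1",
)

```text
t: 27.72
tcp_pos: [0.494, 0.0881, 0.0509]
tool_rot: [0.83, 0.558, 0.001, -0.001]
force: [4.4, 12.8, -21.9]
finger_gap: 0.153
gripper_force: 20.9
```

```bash
python3 - <<'E'
from here import *
p=here();d=p[0][:2]-AX;print(p,telemetry.sense()['t'],telemetry.sense()['finger_gap'],np.degrees(np.arctan2(d[1],d[0]))%360,np.hypot(*d))
E
```

```text
(array([493.96917157,  88.11229605,  50.8929853 ]), np.float64(67.9), 0) 27.725 0.15307319544740888 249.1104370288064 112.26708184289495
```

>>> move_arm(
  commands="0 0 0 0 0 0 -0.3; 0 0 0 0 0 0 -0.3; 0 0 0 0 0 0 -0.3; 0 0 -20 0 0 0 -0.3; 0 0 -60 0 0 0 -0.3",
)

```text
t: 28.35
tcp_pos: [0.4931, 0.0858, 0.1127]
tool_rot: [0.829, 0.559, -0.001, -0.0]
force: [0.4, -0.6, 0.3]
finger_gap: 0.347
gripper_force: 0.0
```

>>> move_arm(
  commands="0 0 -50 0 0 0 -0.3; 0 0 -100 0 0 0 -0.3; 0 0 -150 0 0 0 0.5; 0 0 -200 0 0 0 0.5; 0 0 -250 0 0 0 0.5",
)

```text
t: 28.98
tcp_pos: [0.493, 0.086, 0.365]
tool_rot: [0.829, 0.559, 0.001, 0.001]
force: [1.2, 0.1, -0.3]
finger_gap: 0.749
gripper_force: 0.0
```

```bash
cat >> here.py <<'E'
def pegs(s):  # bright brass peg tops by colour, ring radius 112 mm about AX on z=.088
    h=cv2.cvtColor(s['image'],cv2.COLOR_RGB2HSV); m=cv2.inRange(h,(18,120,170),(30,255,255)); out=[]
    for c in cv2.findContours(m,0,cv2.CHAIN_APPROX_NONE)[0]:
        if not 15<cv2.contourArea(c)<400: continue
        (x,y),_=cv2.minEnclosingCircle(c); d=onz(s,x,y,.088)[:2]*1000-AX
        if abs(np.hypot(*d)-112)<6: out.append((round(x),round(y),round(np.hypot(*d),1),round(np.degrees(np.arctan2(d[1],d[0]))%72,1)))
    return out
E
python3 - <<'E'
from here import *
print(here(),telemetry.sense()['t'])
print(pegs(load('w3')),pegs(load('w4')))
s=look('wrist','w8');print(pegs(s));print('side',pegs(snapshot('side')),'scene',pegs(look('scene','s8')))
plan([((488,-150,200),27,0,0.7,50)],start=here())
E
```

```text
(array([492.98943215,  85.96803862, 364.96303643]), np.float64(68.0), 0) 28.975
[(280, 199, np.float64(110.2), np.float64(59.2)), (190, 180, np.float64(111.2), np.float64(58.0)), (175, 83, np.float64(112.8), np.float64(58.1))] [(258, 146, np.float64(109.1), np.float64(31.5)), (170, 83, np.float64(111.9), np.float64(31.7)), (347, 82, np.float64(110.0), np.float64(33.4))]
[(258, 145, np.float64(110.5), np.float64(33.0)), (170, 82, np.float64(109.6), np.float64(32.3))]
side [] scene [(378, 192, np.float64(106.3), np.float64(26.1)), (306, 188, np.float64(108.7), np.float64(38.7))]
-37 14 28 0 0 6.8 0.7; -74 27 55 0 0 13.7 0.7; -111 41 83 0 0 20.5 0.7; -148 55 111 0 0 27.3 0.7; -184 68 138 0 0 34.2 0.7
-23 33 28 0 0 6.8 0.7; -23 33 28 0 0 6.8 0.7; -23 33 28 0 0 6.8 0.7; -23 33 28 0 0 6.8 0.7; -23 33 28 0 0 6.8 0.7
```

>>> move_arm(
  commands="-37 14 28 0 0 6.8 0.7; -74 27 55 0 0 13.7 0.7; -111 41 83 0 0 20.5 0.7; -148 55 111 0 0 27.3 0.7; -184 68 138 0 0 34.2 0.7",
)

```text
t: 29.75
tcp_pos: [0.4866, -0.1106, 0.2227]
tool_rot: [0.957, 0.289, -0.0, -0.001]
force: [0.1, -0.0, 0.5]
finger_gap: 0.849
gripper_force: 0.0
```

>>> move_arm(
  commands="-23 33 28 0 0 6.8 0.7; -23 33 28 0 0 6.8 0.7; -23 33 28 0 0 6.8 0.7; -23 33 28 0 0 6.8 0.7; -23 33 28 0 0 6.8 0.7",
)

```text
t: 30.38
tcp_pos: [0.4878, -0.1491, 0.1976]
tool_rot: [0.972, 0.235, 0.001, 0.001]
force: [0.6, 0.4, -0.4]
finger_gap: 0.851
gripper_force: 0.0
```

```bash
python3 - <<'E'
from here import *
print(here(),telemetry.sense()['t'])
s=look('wrist','w9');P=plates(s);print(P)
x,y,_,_,a=min(P,key=lambda p:np.hypot(p[0]-488,p[1]+150))
plan([((x,y,110),a,0,0.7,30)],start=here())
E
```

```text
(array([ 487.81100368, -149.08879253,  197.55761517]), np.float64(27.1), 0) 30.375
[(516, -378, 44, 11, 17.6), (497, -258, 44, 11, 3.9), (488, -150, 44, 10, 27.5)]
0 0 29 0 0 -0.1 0.7; 0 1 58 0 0 -0.3 0.7; 0 1 88 0 0 -0.4 0.7; 0 1 88 0 0 -0.4 0.7; 0 1 88 0 0 -0.4 0.7
```

>>> move_arm(
  commands="0 0 29 0 0 -0.1 0.7; 0 1 58 0 0 -0.3 0.7; 0 1 88 0 0 -0.4 0.7; 0 1 88 0 0 -0.4 0.7; 0 1 88 0 0 -0.4 0.7",
)

```text
t: 31.05
tcp_pos: [0.4889, -0.151, 0.1098]
tool_rot: [0.971, 0.237, 0.001, 0.001]
force: [0.3, -0.1, 0.5]
finger_gap: 0.85
gripper_force: 0.0
```

>>> move_arm(
  commands="0 0 20 0 0 0 0.7; 0 0 40 0 0 0 0.7; 0 0 56 0 0 0 0.7; 0 0 56 0 0 0 0.7; 0 0 56 0 0 0 0.7",
)

```text
t: 31.68
tcp_pos: [0.4888, -0.1512, 0.0535]
tool_rot: [0.971, 0.237, 0.001, 0.001]
force: [0.7, 0.4, 0.1]
finger_gap: 0.854
gripper_force: 0.0
```

>>> move_arm(
  commands="0 0 0 0 0 0 -0.4; 0 0 0 0 0 0 -0.4; 0 0 0 0 0 0 -0.6; 0 0 0 0 0 0 -0.8; 0 0 0 0 0 0 -1",
  grip_force=60,
)

```text
t: 32.3
tcp_pos: [0.4884, -0.151, 0.0531]
tool_rot: [0.971, 0.237, 0.001, 0.001]
force: [-0.6, -1.3, 3.3]
finger_gap: 0.134
gripper_force: 58.9
```

>>> move_arm(
  commands="0 0 0 0 0 0 -1; 0 0 0 0 0 0 -1; 0 0 -2 0 0 0 -1; 0 0 -5 0 0 0 -1; 0 0 -10 0 0 0 -1",
)

```text
t: 32.92
tcp_pos: [0.4878, -0.1507, 0.0626]
tool_rot: [0.971, 0.237, 0.0, -0.0]
force: [-0.0, 0.2, -1.8]
finger_gap: 0.136
gripper_force: 58.3
```

```bash
python3 - <<'E'
from here import *
s=look('wrist','w10'); g=cv2.inRange(cv2.cvtColor(s['image'],cv2.COLOR_RGB2HSV),(40,80,30),(90,255,255))
print([cv2.boundingRect(c) for c in cv2.findContours(g,0,2)[0] if cv2.contourArea(c)>9])
h=here();print(h)
p=pour(0)
plan([((h[0][0],h[0][1],265),h[1],0,-1),(p[0],PY,0,-1)],start=h,step=28)
E
```

```text
[(253, 131, 35, 36), (227, 99, 37, 38)]
(array([ 488.3411999 , -150.91971507,   63.35538064]), np.float64(27.4), 0)
0 0 -25 0 0 0 -1; 0 0 -50 0 0 0 -1; 0 0 -76 0 0 0 -1; 0 0 -101 0 0 0 -1; 0 0 -126 0 0 0 -1
0 0 -25 0 0 0 -1; 0 0 -50 0 0 0 -1; 0 0 -76 0 0 0 -1; 11 -25 -75 0 0 0.9 -1; 21 -49 -75 0 0 1.9 -1
10 -26 0 0 0 0.9 -1; 20 -51 0 0 0 1.8 -1; 30 -76 1 0 0 2.7 -1; 40 -101 1 0 0 3.7 -1; 50 -126 1 0 0 4.6 -1
8 -26 0 0 0 0.9 -1; 16 -51 0 0 0 1.8 -1; 24 -77 1 0 0 2.8 -1; 31 -103 1 0 0 3.7 -1; 31 -103 1 0 0 3.7 -1
```

Both marbles are in R. Carrying it to the funnel.

>>> move_arm(
  commands="0 0 -25 0 0 0 -1; 0 0 -50 0 0 0 -1; 0 0 -76 0 0 0 -1; 0 0 -101 0 0 0 -1; 0 0 -126 0 0 0 -1",
)

```text
t: 33.6
tcp_pos: [0.4876, -0.1507, 0.1897]
tool_rot: [0.971, 0.237, 0.001, 0.0]
force: [-0.4, -1.0, -2.3]
finger_gap: 0.132
gripper_force: 58.7
```

>>> move_arm(
  commands="0 0 -25 0 0 0 -1; 0 0 -50 0 0 0 -1; 0 0 -76 0 0 0 -1; 11 -25 -75 0 0 0.9 -1; 21 -49 -75 0 0 1.9 -1",
)

```text
t: 34.22
tcp_pos: [0.4834, -0.0971, 0.2641]
tool_rot: [0.975, 0.22, 0.001, 0.0]
force: [0.2, -0.1, -1.5]
finger_gap: 0.135
gripper_force: 58.7
```

>>> move_arm(
  commands="10 -26 0 0 0 0.9 -1; 20 -51 0 0 0 1.8 -1; 30 -76 1 0 0 2.7 -1; 40 -101 1 0 0 3.7 -1; 50 -126 1 0 0 4.6 -1",
)

```text
t: 34.85
tcp_pos: [0.474, 0.0385, 0.2626]
tool_rot: [0.983, 0.181, 0.001, 0.0]
force: [0.9, 0.3, -2.1]
finger_gap: 0.132
gripper_force: 58.7
```

>>> move_arm(
  commands="8 -26 0 0 0 0.9 -1; 16 -51 0 0 0 1.8 -1; 24 -77 1 0 0 2.8 -1; 31 -103 1 0 0 3.7 -1; 31 -103 1 0 0 3.7 -1",
)

```text
t: 35.48
tcp_pos: [0.4659, 0.1461, 0.2615]
tool_rot: [0.988, 0.151, 0.0, 0.0]
force: [-0.3, -0.9, -2.8]
finger_gap: 0.131
gripper_force: 58.8
```

```bash
python3 - <<'E'
from here import *
print(here(),pour(0)); s=look('scene','s11')
s=snapshot('side');np.save('d11.npy',s,allow_pickle=True)
from scipy.spatial.transform import Rotation
plan([(*pour(t),-1) for t in (0,6,12,18,24,28,32,36,40,43,46,49,52,55,58)],start=here(),step=40)
E
```

```text
(array([465.91996668, 146.12902594, 261.52790822]), np.float64(17.4), 0) ((np.float64(468.02935913013783), np.float64(144.8266246935692), np.float64(262.4)), 17.2, 0)
1 0 -1 0 0 0.1 -1; 4 0 -10 0 -6 0.1 -1; 8 0 -18 0 -12 0.1 -1; 13 0 -27 0 -18 0.1 -1; 19 0 -34 0 -24 0.1 -1
2 0 -6 0 -4 0 -1; 6 0 -12 0 -8 0 -1; 9 0 -18 0 -12 0 -1; 13 0 -24 0 -16 0 -1; 17 0 -28 0 -19 0 -1
2 0 -5 0 -3 0 -1; 5 0 -10 0 -6 0 -1; 8 0 -15 0 -9 0 -1; 11 0 -20 0 -12 0 -1; 13 0 -26 0 -15 0 -1
```

>>> move_arm(
  commands="1 1 -1 0 0 0 -1; 4 2 -10 0 -6 0 -1; 8 2 -18 0 -12 0 -1; 13 2 -27 0 -18 0 -1; 19 2 -34 0 -24 0 -1",
)

```text
t: 36.2
tcp_pos: [0.4866, 0.1477, 0.2964]
tool_rot: [0.967, 0.146, -0.205, 0.032]
force: [-0.3, 0.4, -2.9]
finger_gap: 0.134
gripper_force: 58.8
```

>>> move_arm(
  commands="2 0 -6 0 -4 0 -1; 6 0 -12 0 -8 0 -1; 9 0 -18 0 -12 0 -1; 13 0 -24 0 -16 0 -1; 17 0 -28 0 -19 0 -1",
)

```text
t: 36.83
tcp_pos: [0.5126, 0.1557, 0.3139]
tool_rot: [0.92, 0.139, -0.361, 0.055]
force: [-0.3, -0.4, -2.2]
finger_gap: 0.134
gripper_force: 59.0
```

>>> move_arm(
  commands="2 0 -5 0 -3 0 -1; 5 0 -10 0 -6 0 -1; 8 0 -15 0 -9 0 -1; 11 0 -20 0 -12 0 -1; 13 0 -26 0 -15 0 -1",
)

```text
t: 37.45
tcp_pos: [0.5383, 0.1636, 0.324]
tool_rot: [0.865, 0.13, -0.478, 0.072]
force: [0.6, -0.2, -1.9]
finger_gap: 0.13
gripper_force: 59.0
```

>>> move_arm(
  commands="0 0 0 0 0 0 -1; 0 0 0 0 0 0 -1; 0 0 0 0 0 0 -1; 0 0 0 0 0 0 -1; 0 0 0 0 0 0 -1",
)

```text
t: 38.08
tcp_pos: [0.5372, 0.1646, 0.325]
tool_rot: [0.865, 0.131, -0.478, 0.073]
force: [-0.0, 0.2, -2.2]
finger_gap: 0.131
gripper_force: 59.0
```

```bash
python3 - <<'E'
from here import *
f={n:look(n,'p2'+n)['image'] for n in('wrist','scene','side')}
o=np.zeros((600,800,3),np.uint8);o[:360,:400]=cv2.resize(f['scene'][100:280,230:430],(400,360));o[:360,400:]=cv2.resize(f['side'][170:350,120:320],(400,360));o[360:,:320]=cv2.resize(f['wrist'],(320,240))
cv2.imwrite('pics/p2b.png',o[:,:,::-1]); print(telemetry.sense()['tcp_pos'],pour(58))
E
```

```text
[0.53720742 0.16466452 0.32473956] ((np.float64(536.4614944604675), np.float64(166.00990916985933), np.float64(323.8344148325853)), 17.2, 58)
```

View pics/p2b.png

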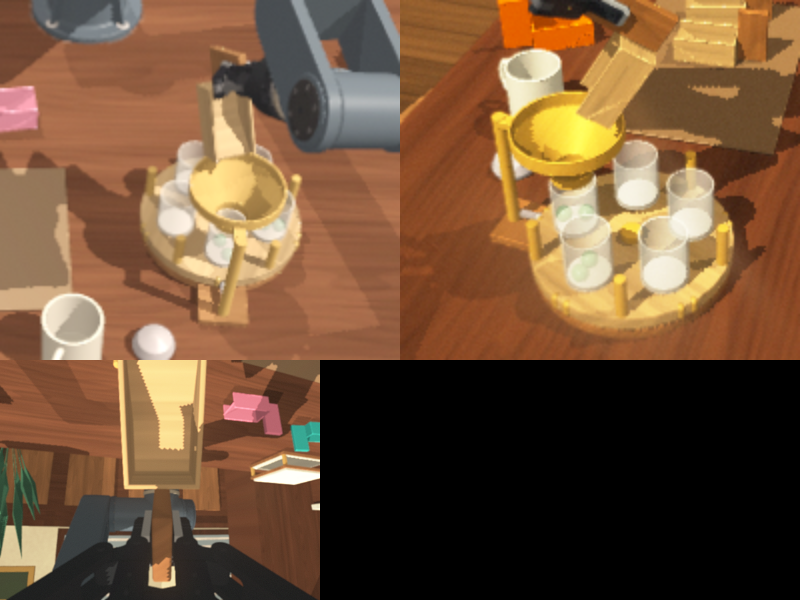

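The held scoop is empty. In the side view two marbles show in the tube at (585,265), and two more in the tube under the spout at (575,215). Returning R to the pad at (490,-140).

```bash
python3 - <<'E'
from here import *
plan([(*pour(t),-1) for t in(50,42,34,26,18,9,0)]+[((490,-140,262),17.2,0,-1,50),((490,-140,135),17.2,0,-1,45)],start=pour(58),step=40)
E
```

```text
-4 0 15 0 8 0 -1; -7 0 30 0 16 0 -1; -7 0 44 0 24 0 -1; -6 0 58 0 32 0 -1; -2 0 70 0 40 0 -1
-1 0 7 0 4.5 0 -1; -3 0 14 0 9 0 -1; -3 0 21 0 13.5 0 -1; -3 0 28 0 18 0 -1; -13 46 32 0 18 0 -1
-10 47 0 0 0 0 -1; -21 93 0 0 0 0 -1; -31 140 0 0 0 0 -1; -42 186 0 0 0 0 -1; -52 233 0 0 0 0 -1
0 0 42 0 0 0 -1; 0 0 85 0 0 0 -1; 0 0 127 0 0 0 -1; 0 0 127 0 0 0 -1; 0 0 127 0 0 0 -1
```

>>> move_arm(
  commands="-4 0 15 0 8 0 -1; -7 0 30 0 16 0 -1; -7 0 44 0 24 0 -1; -6 0 58 0 32 0 -1; -2 0 70 0 40 0 -1",
)

```text
t: 38.85
tcp_pos: [0.4791, 0.1466, 0.2897]
tool_rot: [0.977, 0.148, -0.151, 0.024]
force: [0.4, 0.4, -1.7]
finger_gap: 0.134
gripper_force: 58.9
```

>>> move_arm(
  commands="-1 0 7 0 4.5 0 -1; -3 0 14 0 9 0 -1; -3 0 21 0 13.5 0 -1; -3 0 28 0 18 0 -1; -13 46 32 0 18 0 -1",
)

```text
t: 39.48
tcp_pos: [0.4691, 0.0975, 0.2626]
tool_rot: [0.988, 0.152, -0.001, -0.0]
force: [0.7, -0.0, -1.9]
finger_gap: 0.136
gripper_force: 59.1
```

>>> move_arm(
  commands="-10 47 0 0 0 0 -1; -21 93 0 0 0 0 -1; -31 140 0 0 0 0 -1; -42 186 0 0 0 0 -1; -52 233 0 0 0 0 -1",
)

```text
t: 40.1
tcp_pos: [0.4906, -0.143, 0.2631]
tool_rot: [0.989, 0.15, 0.0, -0.0]
force: [0.7, 0.7, -1.3]
finger_gap: 0.133
gripper_force: 59.1
```

>>> move_arm(
  commands="0 0 42 0 0 0 -1; 0 0 85 0 0 0 -1; 0 0 120 0 0 0 -1; 0 0 120 0 0 0 -1; 0 0 120 0 0 0 -1",
)

```text
t: 40.72
tcp_pos: [0.4923, -0.1421, 0.1439]
tool_rot: [0.989, 0.15, 0.001, 0.001]
force: [-0.0, -0.1, -2.3]
finger_gap: 0.131
gripper_force: 59.2
```

```bash
python3 - <<'E'
from here import *
print(here(),telemetry.sense()['t'],telemetry.sense()['tool_rot'],plates(snapshot('wrist')))
E
```

```text
(array([ 492.32473064, -142.13047853,  143.94536064]), np.float64(17.3), 0) 40.725 [9.88689713e-01 1.49966558e-01 1.44320924e-03 7.74464919e-04] [(499, -258, 42, 12, 5.1)]
```

>>> move_arm(
  commands="0 0 25 0 0 0 -1; 0 0 50 0 0 0 -1; 0 0 68 0 0 0 -1; 0 0 75 0 0 0 -1; 0 0 80 0 0 0 -1",
)

```text
t: 41.4
tcp_pos: [0.4928, -0.1423, 0.0638]
tool_rot: [0.989, 0.15, 0.002, 0.001]
force: [-0.6, 0.6, -2.6]
finger_gap: 0.134
gripper_force: 59.3
```

>>> move_arm(
  commands="0 0 4 0 0 0 -1; 0 0 8 0 0 0 -1; 0 0 10 0 0 0 -1; 0 0 10 0 0 0 -1; 0 0 10 0 0 0 -1",
)

```text
t: 42.02
tcp_pos: [0.4919, -0.1419, 0.0531]
tool_rot: [0.989, 0.15, 0.001, 0.0]
force: [0.1, -0.3, 2.0]
finger_gap: 0.135
gripper_force: 59.6
```

>>> move_arm(
  commands="0 0 0 0 0 0 0; 0 0 0 0 0 0 0; 0 0 0 0 0 0 0; 0 0 -25 0 0 0 0; 0 0 -60 0 0 0 0",
)

```text
t: 42.65
tcp_pos: [0.4909, -0.1415, 0.1126]
tool_rot: [0.989, 0.15, -0.0, -0.001]
force: [0.8, -0.8, -0.4]
finger_gap: 0.498
gripper_force: 0.0
```

>>> move_arm(
  commands="0 0 -45 0 0 0 0; 0 0 -90 0 0 0 0; 0 0 -140 0 0 0 0; 0 0 -140 0 0 0 0; 0 0 -140 0 0 0 0",
)

```text
t: 43.28
tcp_pos: [0.4908, -0.1414, 0.2524]
tool_rot: [0.989, 0.15, 0.001, 0.0]
force: [0.2, -0.9, -0.7]
finger_gap: 0.499
gripper_force: 0.0
```

```bash
python3 - <<'E'
from here import *
print(here(),telemetry.sense()['t'],plates(snapshot('wrist')))
plan([(*peg(176.4,180),-.3,52)],start=here())
E
```

```text
(array([ 490.7929323 , -141.43070312,  252.43882504]), np.float64(17.2), 0) 43.275 [(515, -378, 45, 12, 17.4), (497, -257, 45, 12, 5.1), (492, -142, 44, 11, 17.2)]
5 -49 10 0 0 3 -0.3; 10 -99 20 0 0 5.9 -0.3; 15 -148 31 0 0 8.9 -0.3; 20 -198 41 0 0 11.9 -0.3; 26 -247 51 0 0 14.9 -0.3
-8 -49 10 0 0 2.9 -0.3; -16 -98 21 0 0 5.9 -0.3; -16 -98 21 0 0 5.9 -0.3; -16 -98 21 0 0 5.9 -0.3; -16 -98 21 0 0 5.9 -0.3
```

>>> move_arm(
  commands="5 -49 10 0 0 3 -0.3; 10 -99 20 0 0 5.9 -0.3; 15 -148 31 0 0 8.9 -0.3; 20 -198 41 0 0 11.9 -0.3; 26 -247 51 0 0 14.9 -0.3",
)

```text
t: 43.95
tcp_pos: [0.4414, 0.1032, 0.1997]
tool_rot: [1.0, 0.019, -0.001, 0.0]
force: [0.5, 0.1, -0.4]
finger_gap: 0.352
gripper_force: 0.0
```

>>> move_arm(
  commands="-8 -49 10 0 0 2.9 -0.3; -16 -98 21 0 0 5.9 -0.3; -16 -98 21 0 0 5.9 -0.3; -16 -98 21 0 0 5.9 -0.3; -16 -98 21 0 0 5.9 -0.3",
)

```text
t: 44.58
tcp_pos: [0.4235, 0.198, 0.1803]
tool_rot: [0.999, -0.032, 0.001, 0.0]
force: [0.2, -0.3, -0.7]
finger_gap: 0.346
gripper_force: 0.0
```

```bash
python3 - <<'E'
from here import *
print(here(),telemetry.sense()['t'],pegs(snapshot('wrist')))
plan([(*peg(176.4,52),-.3,28)],start=here())
E
```

```text
(array([423.50446483, 197.9724468 , 180.32784652]), np.float64(-3.7), 0) 44.575 [(256, 195, np.float64(110.4), np.float64(32.4)), (100, 88, np.float64(111.5), np.float64(31.7)), (404, 88, np.float64(106.7), np.float64(32.3))]
0 0 26 0 0 0 -0.3; -1 -1 51 0 0 0 -0.3; -1 -1 77 0 0 -0.1 -0.3; -1 -2 103 0 0 -0.1 -0.3; -2 -2 129 0 0 -0.1 -0.3
```

>>> move_arm(
  commands="0 0 26 0 0 0 -0.3; -1 -1 51 0 0 0 -0.3; -1 -1 77 0 0 0 -0.3; -1 -2 103 0 0 0 -0.3; -1 -2 128 0 0 0 -0.3",
)

```text
t: 45.25
tcp_pos: [0.4235, 0.2001, 0.0521]
tool_rot: [0.999, -0.032, 0.001, 0.0]
force: [-0.3, -0.0, -0.7]
finger_gap: 0.347
gripper_force: 0.0
```

>>> move_arm(
  commands="0 0 0 0 0 0 -1; 0 0 0 0 0 0 -1; 0 0 0 0 0 0 -1; 0 0 0 0 0 0 -1; 0 0 0 0 0 0 -1",
  grip_force=20,
)

```text
t: 45.88
tcp_pos: [0.422, 0.2002, 0.0516]
tool_rot: [1.0, -0.031, -0.0, 0.001]
force: [1.8, -4.3, -26.1]
finger_gap: 0.157
gripper_force: 19.7
```

>>> move_arm(
  commands="1 12 0 0 0 -6 -1; 2 23 0 0 0 -12 -1; 5 35 0 0 0 -18 -1; 10 46 0 0 0 -24 -1; 15 56 0 0 0 -30 -1",
)

```text
t: 46.5
tcp_pos: [0.4329, 0.144, 0.0519]
tool_rot: [0.973, 0.23, -0.001, -0.0]
force: [1.7, 0.0, -26.2]
finger_gap: 0.156
gripper_force: 20.1
```

>>> move_arm(
  commands="1 12 0 0 0 -6 -1; 2 23 0 0 0 -12 -1; 5 35 0 0 0 -18 -1; 10 46 0 0 0 -24 -1; 15 56 0 0 0 -30 -1",
)

```text
t: 47.12
tcp_pos: [0.4699, 0.1002, 0.0519]
tool_rot: [0.88, 0.474, -0.002, -0.001]
force: [0.3, -2.3, -22.9]
finger_gap: 0.156
gripper_force: 20.5
```

>>> move_arm(
  commands="1 12 0 0 0 -6 -1; 2 23 0 0 0 -12 -1; 2 23 0 0 0 -12 -1; 2 23 0 0 0 -12 -1; 2 23 0 0 0 -12 -1",
)

```text
t: 47.75
tcp_pos: [0.4929, 0.0883, 0.0521]
tool_rot: [0.827, 0.562, 0.0, 0.001]
force: [2.1, -6.9, -23.2]
finger_gap: 0.155
gripper_force: 20.4
```

```bash
python3 - <<'E'
from here import *
p=here();d=p[0][:2]-AX;print(p,telemetry.sense()['finger_gap'],np.degrees(np.arctan2(d[1],d[0]))%360,np.hypot(*d))
E
```

```text
(array([492.85136549,  88.34163939,  52.12510059]), np.float64(68.4), 0) 0.15477415691491847 248.53668591411687 112.45702543078617
```

>>> move_arm(
  commands="0 0 0 0 0 0 -0.3; 0 0 0 0 0 0 -0.3; 0 0 0 0 0 0 -0.3; 0 0 -20 0 0 0 -0.3; 0 0 -60 0 0 0 -0.3",
)

```text
t: 48.38
tcp_pos: [0.4917, 0.09, 0.1129]
tool_rot: [0.827, 0.562, -0.0, -0.0]
force: [1.1, 0.4, -0.1]
finger_gap: 0.351
gripper_force: 0.0
```

>>> move_arm(
  commands="0 0 -50 0 0 0 -0.3; 0 0 -100 0 0 0 -0.3; 0 0 -150 0 0 0 -0.3; 0 0 -200 0 0 0 -0.3; 0 0 -250 0 0 0 -0.3",
)

```text
t: 49.0
tcp_pos: [0.4915, 0.0901, 0.3652]
tool_rot: [0.827, 0.562, 0.001, 0.001]
force: [1.0, 0.1, 0.0]
finger_gap: 0.348
gripper_force: 0.0
```

```bash
python3 - <<'E'
from here import *
f={n:look(n,'f'+n) for n in('wrist','scene','side')};print(pegs(f['wrist']))
f={k:v['image'] for k,v in f.items()}
o=np.zeros((600,800,3),np.uint8);o[:300,:400]=cv2.resize(f['scene'][130:280,120:320],(400,300));o[:360,400:]=cv2.resize(f['side'][170:350,120:320],(400,360));o[300:,:400]=cv2.resize(f['wrist'],(400,300));o[360:,400:720]=cv2.resize(f['scene'][145:265,280:440],(320,240))
cv2.imwrite('pics/fb.png',o[:,:,::-1]); print(telemetry.sense()['tcp_pos'],telemetry.sense()['t'])
E
```

```text
[(260, 147, np.float64(110.2), np.float64(32.9)), (172, 85, np.float64(110.2), np.float64(32.3))]
[0.49338136 0.09008812 0.3664108 ] 49.15
```

View pics/fb.png

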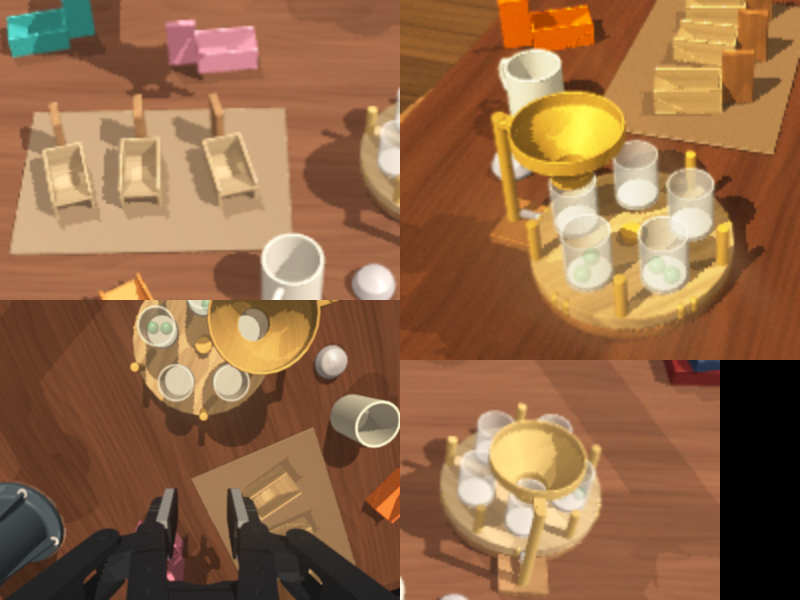

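The final views show three empty scoops upright on the pad. Two marbles are in each of two tubes, at (585,265) and (665,265) in the side view. An empty tube is clicked in under the spout, with the measured angle matching the first click, and the arm is clear.

```bash
python3 -c "
from station import ticket
print(ticket.sign_off())"
```

```text
the job is handed in; nothing more can be done
None
```

The job is handed in at about 49 s of robot time: four marbles, two per tube in two separate tubes, an empty tube clicked in under the funnel, and all three scoops upright on the pad; the sign-off gave no verdict.

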